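Check a bracket and pack the repair kit tray

ROBOT

A 6-joint arm with a two-finger parallel gripper is mounted at the origin on the work surface. World frame = base frame: x ahead of the robot, y to its left, z up, the work surface at z = 0. Lengths are in m, angles in rad, forces in N, time in s.
With the tool pointing down it reaches from about 0.25 to 0.775 m from the base axis. Payload 4 kg.
Tool frame: the origin (TCP) lies midway between the tips of the shut fingers; the grasp point (between the pads) lies 19 mm behind it (grip_point_offset is the distance from the TCP to the grasp point, in m); z points along the fingers, y is the line along which they close (so a half turn about z gives the same grasp; the last joint's range is limited). The gripper opens to 94 mm and grips with 3 to 60 N. Pads are 16 mm wide; open, the fingers measure 119 mm over their backs; the gripper's body (75 mm by 177 mm) begins 78 mm behind the grasp point.
Start: joints at [-1.378, 0.087, 1.371, -0, 1.684, -0.103], TCP at [0.16, -0.526, 0.172] pointing down, gripper open.
Joint ranges: [-3.1, 3.1], [-0.76, 2.03], [0.27, 2.55], [-1.08, 4.22], [0.17, 2.65], [-2.57, 2.57]. Speed limits (rad/s): [2.79, 2.79, 3.14, 3.14, 3.14, 3.14].

INTERFACE

Orientations are given as [roll, pitch, yaw] about the fixed x, y, z axes, in that order (R = Rz(yaw) Ry(pitch) Rx(roll)).
In Python, from bench import * gives the robot as it stands.
- The arm moves only by the tool carry_out, never from a script. Its argument "commands" is a list of rows, each a list of 6 numbers: the shift along the tool's x, y, z in m, then the turn, a rotation vector about the tool's x, y, z in rad. In form: [[tx, ty, tz, rx, ry, rz], ...]. A call has exactly 5 rows; each row is the pose to reach, as a shift and turn from the pose commanded when the call began, along the tool's axes at that moment; what a row does not reach only later rows make up. A row lasts 1/10 s, in which the tool goes at most 50 mm and 8.59 degrees, less where a joint would pass 70% of its speed; a pose out of reach is approached as far as the arm can. A call with a gripper value outside its range is refused whole. "jaw" is the opening, from 0 (shut) to 1 (fully open), set as the call begins (left out, the last holds). The fingers move at their own pace and stop on an object; the grip force is fixed at half the most. Time passes only in rows, so rows that repeat a pose let the fingers close, or fill a call up. It gives the time, the measured TCP pose, the force, the opening and the grip force at its end, in the units of the state.
- get_obs(): the state, without advancing time (a new reading comes with each control period).
- snapshot(name): name is "scene" or "top"; returns a dict with "img" (400x640x3 uint8, red, green, blue), "range_z" (400x640 float32, m along the optical axis (not along the pixel's ray), 0 where there is no reading), "fx", "fy", "cx", "cy" (pixels), "R" (3x3) and "t" (3): a world point X has camera coordinates R X + t. Camera axes: x right, y down, z forward; pixel columns grow to the right and rows downward; lengths in m; the calibration is good to about 2 mm. A picture is of the moment at which its call begins.
- close_job(): hands the job in; it is judged then, once.
The state is a dict: "time": time; "joint_positions": joint angles; "qvel": joint speeds; "joint_torque": joint torques, N m; "tool_pos": TCP position; "ee_rot": TCP orientation; "wrist_force": force on the tool from outside, world axes, zero at the start; "wrist_torque": the same for the moment, N m; "width": finger opening in m; "finger_force": force on a finger pad.
Only numpy, scipy, OpenCV 4.12 (cv2) and the standard library are available. Lean on these libraries where they do the work, as an engineer would, in place of code of your own. Each camera call takes 0.05 s, during which the arm holds its last target. There are 200 camera calls.

TASK

Take the T-shaped metal bracket off the sloped rest and hold it flat, top side up, over the lens of the upward-looking inspection camera, its grip centre above the middle of the lens and its underside level with the tip of the height pointer, for about two seconds. Then lay it flat in the T-shaped compartment of the kit tray, and lay the brush from the sloped rest flat in its own compartment, the middle one, each with its wide end in the compartment's wide end. Set both down without letting them fall, and leave everything else where it is.

Things in the scene. Friction and masses are not known exactly. Their poses are not given: they have to be found in the camera images.
- bracket: flat T-shaped aluminium bracket, 122 long, 8 thick: stem 100 long, 20 wide, then a crosspiece 22 long, 44 wide at its +x end. Origin: on the underside at the centre of mass (the grip centre), 70 from the stem's free end, 30 before the crosspiece. x along the stem to the crosspiece, z out of the top face. Starts on the slope of the rest, crosspiece uphill, in one of two lanes
- bracket_head (a point): middle of the bracket's crosspiece, 41 from its origin along x, 4 above the underside
- brush: flat brush, 122 long, 10 thick: wooden handle 90 long, 14 wide, then a head 32 long, 30 wide (ferrule and black bristles) at its +x end. Origin: on the underside near the centre of mass, 70 from the handle's free end, 20 before the head. x along the handle to the head, z out of the top face. Starts on the slope of the rest, head uphill, in the other lane
- brush_head (a point): middle of the brush's head, 40 from its origin along x, 5 above the underside
- rest: fixed white sheet-metal parts rest, 136 deep (x), 150 wide (y), 80 high at the back. Its face rises at 26 degrees from horizontal towards its own +x, from a stop ledge (6 above the face) at the low edge; two lanes run up the face, at y = +42 and -42. Origin: centre of its underside; z up. It may stand left or right of the tray
- tray: fixed black kit tray, base 160 (x) by 212 (y), 6 thick. Three compartments with grey floors, walls 9 high, 3 thick: a narrow slot at the -x end, a wide pocket at the +x end, no walls between (x = -28 to 16) to leave room for fingers. They lie at y = +66 (T-shaped, widest), 0 (brush), -66 (holds a spatula). Origin: on the underside below the middle one's point
- bracket_bay (a point): point on the floor of the bracket's compartment, 6 above the bench, where the bracket's origin belongs; axes as the tray's. Slot 28 wide from x = -74, pocket 52 wide from x = 26 to 56 (4 clearance all round the bracket)
- brush_bay (a point): point on the floor of the brush's compartment, 6 above the bench, where the brush's origin belongs; axes as the tray's. Slot 22 wide from x = -74, pocket 38 wide from x = 16 to 56 (4 clearance all round the brush)
- camera: fixed upward-looking inspection camera: white housing 90 by 90, 40 high, round lens ring on top, lens 55 above the bench. A thin steel post 95 from the lens axis on its +x side carries, 155 above the bench, a flat pointer whose tip ends 75 from the axis. Origin: on the bench below the lens; z up. Stands on the other side of the tray from the rest
- view_point (a point): the viewing pose: on the lens axis, 155 above the bench (100 above the lens), level with the pointer. The bracket's origin is to be held here, underside level, any heading
- spatula: spatula with dark wooden handle and steel blade, 112 long, already lying in the tray's third compartment; leave it there. Origin on the underside
- jar: small white-capped flux jar, 40 across, 42 high, near the robot; leave alone. Origin: centre of the underside
- spool: metal solder spool, 56 across, 45 high, behind the tray; leave alone. Origin: centre of the underside
- board: green circuit board 80 by 60, lying behind the tray; leave alone. Origin: centre of the underside
- screwdriver: screwdriver about 140 long, lying near the robot; leave alone
- multimeter: yellow multimeter 170 by 85, 35 high, lying at the back left; leave alone. Origin: centre of the underside
- mug: white mug, 76 across, 90 high, at the back right; leave alone. Origin: centre of the underside
- spray: spray can, 52 across, 170 high, at the far left; leave alone. Origin: centre of the underside

How it is judged:
On the way, in this order (a step that is already met when the one before it is completed fails the run):
1. the bracket is held at the viewing pose: its origin within 15 mm of the view point, top side up and level within 0.15 rad, for 1.5 s (distance between bracket and view_point below 0.015 m and angle between bracket's own z axis and vertical below 0.15 rad), for 1.5 s.
2. the bracket lies flat in its compartment, released (x of bracket in the frame of bracket_bay between -0.007 and 0.007 m and y of bracket in the frame of bracket_bay between -0.007 and 0.007 m and z of bracket in the frame of bracket_bay between -0.003 and 0.003 m and angle between bracket's own z axis and vertical below 0.06 rad and angle between the x axis of bracket and the x axis of tray, either way round below 0.2 rad and x of bracket_head in the frame of bracket_bay above 0.03 m and contact force between bracket and the fingers below 0.05 N and linear speed of bracket below 0.02 m/s), for 0.2 s.
At the end, for the whole second after the job is handed in: Bracket and brush each lie flat (within 0.06 rad) on the floor of their own compartments, origin within 7 mm of the compartment's site in x and y and 3 mm in height, lengthwise within 0.2 rad, wide end in the wide pocket, released and at rest (all of step 2 and x of brush in the frame of brush_bay between -0.007 and 0.007 m and y of brush in the frame of brush_bay between -0.007 and 0.007 m and z of brush in the frame of brush_bay between -0.003 and 0.003 m and angle between brush's own z axis and vertical below 0.06 rad and angle between the x axis of brush and the x axis of tray, either way round below 0.2 rad and x of brush_head in the frame of brush_bay above 0.03 m and contact force between brush and the fingers below 0.05 N and linear speed of brush below 0.02 m/s); the robot touches nothing.
It fails at once if the spatula or any other bystander is moved more than 30 mm (distance of any of spatula, jar, spool, board, screwdriver, multimeter, mug, spray from where it was at the start of the episode above 0.03 m).
It fails at once if the bracket is let fall or thrown: faster than 0.7 m/s with no finger on it (linear speed of bracket above 0.7 m/s and contact force between bracket and the fingers below 0.05 N).
It fails at once if the brush is let fall or thrown: faster than 0.7 m/s with no finger on it (linear speed of brush above 0.7 m/s and contact force between brush and the fingers below 0.05 N).
It also fails if it takes over 67 s, if anything falls off the work surface, if the arm or the gripper's body presses on something with over 40 N, if the wrist force passes 120 N, or if a joint passes its speed limit or range.

## Working session

There is one attempt and no reset: what is moved stays moved. The work goes in short steps, Python scripts to look and compute and a tool call to move; the robot and the scene stay as the last step left them, time stands still between calls to the robot, and variables do not carry over. Pictures are saved under pics/ and viewed, at most 10 in all, crops included, and the job is handed in when it is done.

Besides the shell and the picture viewer there is one more tool, called after ">>>" by a JSON object that holds its "api" and its "payload". carry_out: Moves the arm, as the interface text tells. Its arguments: {"type":"object","properties":{"commands":{"type":"array","items":{"type":"array","items":{"type":"number"}}},"jaw":{"type":"number"}},"required":["commands"]}

```bash
mkdir -p pics
python3 - <<'E'
from bench import *
import cv2,numpy as np
for n in("scene","top"):
    s=snapshot(n); cv2.imwrite(f"pics/{n}0.png",s["img"][:,:,::-1]); np.savez(f"{n}0.npz",**s)
    print(n,s["fx"],s["cx"],s["cy"],-s["R"].T@s["t"],s["R"].round(3).tolist())
print(get_obs())
E
```

```text
scene 449.95836938496274 326.33056691853466 189.52246767051454 [ 0.92405937 -0.57771621  1.19945768] [[0.861, 0.509, 0.012], [0.423, -0.701, -0.575], [-0.284, 0.5, -0.818]]
top 385.5446522106491 317.1797447677711 199.09895021106854 [0.36387407 0.06611229 1.08629836] [[0.012, -1.0, -0.009], [-0.982, -0.01, -0.19], [0.19, 0.011, -0.982]]
{'time': 0.1, 'joint_positions': array([-1.37809441e+00,  8.78698331e-02,  1.37206285e+00, -6.28009491e-06,
        1.68360356e+00, -1.03118328e-01]), 'qvel': array([-1.82199899e-03, -2.31374366e-03, -5.65133569e-03, -1.62315036e-05,
        1.11535443e-04,  7.34626051e-04]), 'joint_torque': array([ 2.63321308e-03, -3.41251194e+01, -3.03301978e+01,  7.20780459e-02,
        3.03666014e-02, -9.29502994e-05]), 'tool_pos': array([ 0.16021648, -0.52557329,  0.17064787]), 'ee_rot': array([-3.13965875e+00, -1.93856020e-04,  2.95819355e-01]), 'wrist_force': array([-1.12288515, -0.17349949,  0.19361487]), 'wrist_torque': array([ 0.01035225,  0.03188445, -0.03652174]), 'finger_force': 0.0, 'width': 0.09399392706392014}
```

View pics/scene0.png

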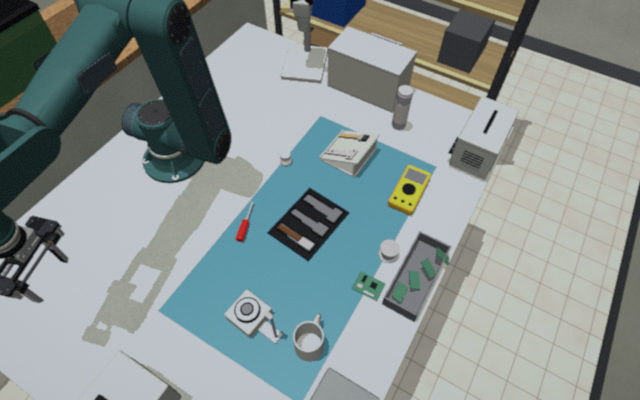

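View pics/top0.png

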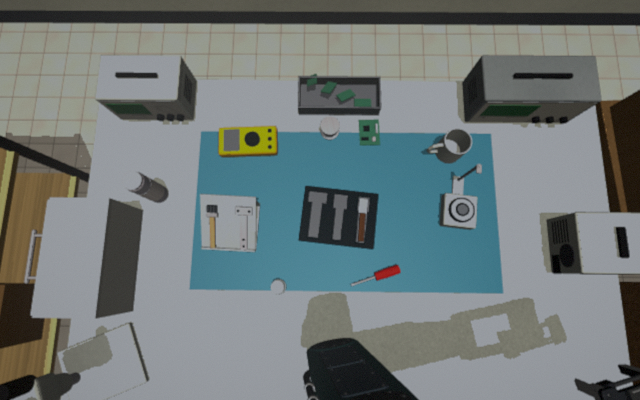

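The top view shows the rest on the left, around (230,222), with the brush in its left lane and the bracket in its right. The tray is at (340,217) with the spatula at (363,220), and the camera is at (461,210) with the pointer near (458,185). I'll enlarge the crops and detect.

Run:
```python
import cv2,numpy as np
t=np.load("top0.npz")["img"][:,:,::-1]; s=np.load("scene0.npz")["img"][:,:,::-1]
r=lambda i,k:cv2.resize(i,None,fx=k,fy=k,interpolation=cv2.INTER_CUBIC)
a=r(t[180:260,190:270],5);b=r(t[180:260,295:385],4.4445);c=r(t[155:235,410:490],5)
d=r(s[125:180,310:385],5); e=r(s[185:260,265:355],4);
f=r(s[285:345,220:290],5)
top=np.hstack([a,cv2.resize(b,(400,400))]); 
cv2.imwrite("pics/c1.png",top)
h=np.zeros((600,800,3),np.uint8); h[:275,:375]=d; h[:400,400:800]=cv2.resize(c,(400,400)); h[280:580,:350]=f
cv2.imwrite("pics/c2.png",h)
```

```text
(no output)
```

View pics/c1.png

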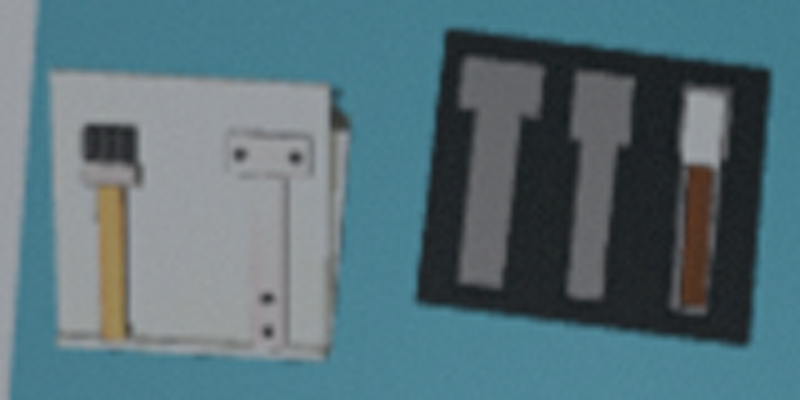

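View pics/c2.png

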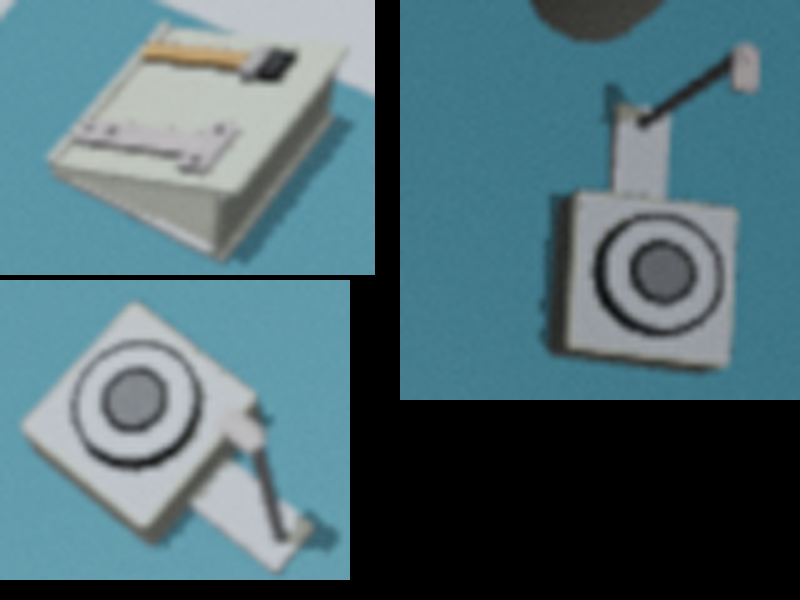

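The crops show the bracket at crop (228–315,131–178) with its stem down to (267,345), and the brush at (83–140,125–340), both resting against the ledge. The pockets of the tray are on the far (+x) side. The lens is at top px (462,209) and scene px (247,309).

```bash
cat > h.py <<'E'
import cv2,numpy as np
V={n:np.load(n+"0.npz") for n in("top","scene")}
def ray(n,uv):
    s=V[n];d=np.array([(uv[0]-s["cx"])/s["fx"],(uv[1]-s["cy"])/s["fy"],1.])
    return -s["R"].T@s["t"],s["R"].T@d
def onplane(n,uv,N=(0,0,1),c=0.):   # N.X=c
    o,d=ray(n,uv);N=np.array(N);return o+d*(c-N@o)/(N@d)
def cloud(s,box):
    x0,y0,x1,y1=box;v,u=np.mgrid[y0:y1,x0:x1];z=s["range_z"][y0:y1,x0:x1];m=z>0
    P=np.stack([(u-s["cx"])/s["fx"]*z,(v-s["cy"])/s["fy"]*z,z],-1)[m]
    return (P-s["t"])@s["R"]
def contour(n,mask,box):
    x0,y0,x1,y1=box;m=np.zeros(mask.shape,np.uint8);m[y0:y1,x0:x1]=mask[y0:y1,x0:x1]
    c=max(cv2.findContours(m,0,cv2.CHAIN_APPROX_NONE)[0],key=cv2.contourArea)[:,0,:];return c
E
python3 - <<'E'
from h import *
for n,bt,br in(("top",(290,178,390,258),(192,180,272,262)),("scene",(255,180,360,265),(310,122,385,180))):
    s=V[n];hsv=cv2.cvtColor(s["img"],cv2.COLOR_RGB2HSV)
    # tray: anything not blue, minAreaRect on z=.006
    blue=((hsv[...,0]>85)&(hsv[...,0]<112)&(hsv[...,1]>85)&(hsv[...,2]>70))
    c=contour(n,((~blue)*255).astype(np.uint8),bt)
    P=np.array([onplane(n,p,c=.006)[:2] for p in c],np.float32)
    print(n,"tray",cv2.minAreaRect(P))
    # handle yellow
    y=((hsv[...,0]>12)&(hsv[...,0]<28)&(hsv[...,1]>90)).astype(np.uint8)*255
    cy=contour(n,y,br);print(" handle rect px",cv2.minAreaRect(cy), cy.mean(0))
    # rest face plane from depth
    C=cloud(s,br);C=C[(C[:,2]>.02)&(C[:,2]<.1)]
    best=0
    rng=np.random.default_rng(0)
    for _ in range(500):
        a=C[rng.choice(len(C),3,False)];N=np.cross(a[1]-a[0],a[2]-a[0]);N/=np.linalg.norm(N)+1e-9;N*=np.sign(N[2]+1e-9)
        k=abs((C-a[0])@N)<.0025
        if N[2]>.8 and k.sum()>best:best=k.sum();K=k
    m=C[K].mean(0);N=np.linalg.svd(C[K]-m)[2][2];N*=np.sign(N[2])
    print(" face N",N.round(4),"c",N@m,"tilt",np.degrees(np.arccos(N[2])),"uphill yaw",np.degrees(np.arctan2(-N[1],-N[0])),best,len(C))
    c=contour(n,((~blue)*255).astype(np.uint8),br);q=cv2.approxPolyDP(c,3,True)[:,0];print(" rest poly",q.tolist())
print("lens",onplane("top",(461.6,209.0),c=.055),onplane("scene",(246.4,308.6),c=.055))
print("pointer tip?",onplane("top",(479,164),c=.155))
E
```

```text
top tray ((0.5240907073020935, 0.01839067041873932), (0.20916636288166046, 0.156995952129364), 84.04487609863281)
 handle rect px ((212.0, 231.5), (4.0, 29.0), 0.0) [212.09677419 231.98387097]
 face N [-0.4387  0.0191  0.8985] c -0.17171223517731085 tilt 26.04485360314983 uphill yaw -2.49920540616409 1611 2691
 rest poly [[200, 194], [201, 249], [254, 251], [259, 214], [255, 196]]
scene tray ((0.5250423550605774, 0.016867786645889282), (0.20706580579280853, 0.15553537011146545), 83.92204284667969)
 handle rect px ((348.0000305175781, 136.00001525878906), (17.889907836914062, 2.4294939041137695), 6.340191841125488) [348.21621622 136.05405405]
 face N [-0.432   0.015   0.9017] c -0.16805201849444568 tilt 25.612568498359394 uphill yaw -1.9898611824677455 620 1280
 rest poly [[384, 122], [334, 122], [350, 129], [342, 129], [319, 155], [320, 159], [354, 177], [376, 149], [376, 142], [384, 144]]
lens [ 0.54064999 -0.3124656   0.055     ] [ 0.54134971 -0.31458993  0.055     ]
pointer tip? [ 0.63784651 -0.32571176  0.155     ]
```

Run:
```python
from h import *
s=V["top"];img=s["img"].astype(int);hsv=cv2.cvtColor(s["img"],cv2.COLOR_RGB2HSV)
yaw=np.radians(-6.02);c0=np.array([.5245,.0177]);R2=np.array([[np.cos(yaw),-np.sin(yaw)],[np.sin(yaw),np.cos(yaw)]])
for n in("top","scene"):
    h=cv2.cvtColor(V[n]["img"],cv2.COLOR_RGB2HSV);g=((h[...,2]>75)&(h[...,1]<60)).astype(np.uint8)*255
    b=(302,188,382,248) if n=="top" else (272,192,347,257)
    m=np.zeros_like(g);m[b[1]:b[3],b[0]:b[2]]=g[b[1]:b[3],b[0]:b[2]]
    for c in cv2.findContours(m,0,cv2.CHAIN_APPROX_NONE)[0]:
        if cv2.contourArea(c)<150:continue
        P=np.array([onplane(n,p,c=.006)[:2]-c0 for p in c[:,0]])@R2
        pk=P[P[:,0]>.045];sl=P[P[:,0]<0]
        print(n,"floor: x",P[:,0].min(),P[:,0].max(),"slot y",sl[:,1].min(),sl[:,1].max(),"pocket y",pk[:,1].min(),pk[:,1].max())
# slope
N=np.array([-.4365,.0178,.8995]);N/=np.linalg.norm(N);cf=[]
C=cloud(s,(192,180,272,262));d=C@N;hh,e=np.histogram(d[(C[:,2]>.02)&(C[:,2]<.1)],40,(-.19,-.15));print("plane hist",dict(zip(e.round(4),hh)))
```

```text
top floor: x -0.0076061227152283755 0.06362144683039632 slot y -0.07812819459771159 -0.07532893909374136 pocket y -0.07923359617000558 -0.05071690639094938
top floor: x -0.0653248092437181 0.06311720128883906 slot y -0.010908811066025488 0.011205431185347595 pocket y -0.018138634097124576 0.018402925560136046
top floor: x -0.06594741375320984 0.06360053160108664 slot y 0.05176674928489292 0.08021434616292063 pocket y 0.04075720738622736 0.09108077891151159
scene floor: x -0.06547819739957965 0.06214503238666025 slot y -0.010843418903540857 0.012733774282369758 pocket y -0.01477748117493493 0.020479707829927852
scene floor: x -0.06592635935330152 0.062109722197917494 slot y 0.05194575485496756 0.08245208256732793 pocket y 0.04411282370785518 0.09360063183075808
plane hist {np.float64(-0.19): np.int64(0), np.float64(-0.189): np.int64(0), np.float64(-0.188): np.int64(0), np.float64(-0.187): np.int64(0), np.float64(-0.186): np.int64(1), np.float64(-0.185): np.int64(0), np.float64(-0.184): np.int64(0), np.float64(-0.183): np.int64(0), np.float64(-0.182): np.int64(0), np.float64(-0.181): n
[... 325 characters left out ...]
4(-0.171): np.int64(378), np.float64(-0.17): np.int64(346), np.float64(-0.169): np.int64(183), np.float64(-0.168): np.int64(88), np.float64(-0.167): np.int64(47), np.float64(-0.166): np.int64(47), np.float64(-0.165): np.int64(71), np.float64(-0.164): np.int64(121), np.float64(-0.163): np.int64(158), np.float64(-0.162): np.int64(126), np.float64(-0.161): np.int64(96), np.float64(-0.16): np.int64(40), np.float64(-0.159): np.int64(21), np.float64(-0.158): np.int64(9), np.float64(-0.157): np.int64(3), np.float64(-0.156): np.int64(0), np.float64(-0.155): np.int64(0), np.float64(-0.154): np.int64(0), np.float64(-0.153): np.int64(0), np.float64(-0.152): np.int64(0), np.float64(-0.151): np.int64(0)}
```

Run:
```python
from h import *
N=np.array([-.4365,.0178,.8995]);N/=np.linalg.norm(N)
ex=np.array([0,0,1.])-N*N[2];ex/=np.linalg.norm(ex);ey=np.cross(N,ex);O=np.array([.5,.3,0]);O=O+N*(-.171-N@O)
np.savez("slope.npz",N=N,ex=ex,ey=ey,O=O);print(O,ex,ey)
C=cloud(V["top"],(196,190,266,254));d=(C-O)@N;x=(C-O)@ex;y=(C-O)@ey
k=(d>.0045)&(d<.016)&(C[:,2]>.015);
im=np.zeros((100,100),np.uint8)
for a,b in zip(x[k],y[k]):
    i,j=int(50-a/.0025),int(50-b/.0025)
    if 0<=i<100 and 0<=j<100: im[i,j]=255
for nm,sg in(("br",0),("t",1)):
    kk=k&((y>.02) if nm=="br" else (y<.02));print(nm,kk.sum(),np.percentile(x[kk],[0,2,50,98,100]).round(4),np.percentile(y[kk],[0,2,50,98,100]).round(4))
    for lo in np.arange(-.08,.08,.01):
        q=kk&(x>=lo)&(x<lo+.01)
        if q.sum()>3:print("  ",lo.round(3),q.sum(),"y",y[q].min().round(4),y[q].max().round(4),y[q].mean().round(4),"d",d[q].mean().round(4))
# eye-picked crop points
P=lambda u,v,h:(lambda X:(((X-O)@ex).round(4),((X-O)@ey).round(4)))(onplane("top",(190+(u+.5)/5-.5,180+(v+.5)/5-.5),N,-.171+h))
print("T",[P(*p,.008) for p in((228,131),(315,138),(308,178),(226,172),(252,345),(285,345),(288,185),(257,175))])
print("holes",[P(*p,.008) for p in((239,154),(295,158),(267,298),(267,331))])
print("brush",[P(*p,.010) for p in((83,125),(137,126),(140,185),(82,182),(97,190),(126,190),(104,338),(126,338))])
print("rest",[P(*p,0) for p in((50,70),(330,85),(58,335),(326,345))])
```

```text
[0.48170347 0.30074611 0.03770385] [ 0.8987758  -0.03665111  0.43687385] [ 4.07450594e-02  9.99169575e-01 -3.46944695e-18]
br 348 [-0.062  -0.061   0.0086  0.065   0.0817] [0.0226 0.0307 0.0608 0.0868 0.0924]
   -0.07 16 y 0.023 0.0924 0.0581 d 0.0058
   -0.06 42 y 0.0226 0.0921 0.0583 d 0.0072
   -0.05 19 y 0.0547 0.0693 0.0613 d 0.0094
   -0.04 19 y 0.0549 0.0682 0.0618 d 0.0091
   -0.03 22 y 0.0547 0.0912 0.0623 d 0.0092
   -0.02 20 y 0.0545 0.068 0.061 d 0.0093
   -0.01 22 y 0.0303 0.0678 0.0591 d 0.0088
   -0.0 18 y 0.03 0.0675 0.0599 d 0.0099
   0.01 16 y 0.0555 0.0668 0.0615 d 0.0103
   0.02 19 y 0.055 0.0676 0.0606 d 0.0101
   0.03 29 y 0.047 0.0749 0.0609 d 0.0098
   0.04 42 y 0.0473 0.0889 0.0614 d 0.0095
   0.05 39 y 0.0481 0.0738 0.0609 d 0.0095
   0.06 24 y 0.0475 0.074 0.0621 d 0.0091
t 442 [-0.0618 -0.0604  0.0128  0.0656  0.0665] [-0.0472 -0.0438 -0.0229  0.0033  0.0174]
   -0.07 12 y -0.0381 0.0174 -0.0119 d 0.0069
   -0.06 43 y -0.0472 0.0137 -0.0198 d 0.0075
   -0.05 27 y -0.0411 -0.0132 -0.0236 d 0.0075
   -0.04 27 y -0.0338 -0.0134 -0.0235 d 0.0079
   -0.03 25 y 
[... 790 characters left out ...]
les [(np.float64(0.0558), np.float64(-0.0077)), (np.float64(0.0551), np.float64(-0.0379)), (np.float64(-0.0256), np.float64(-0.0223)), (np.float64(-0.0449), np.float64(-0.0222))]
brush [(np.float64(0.0681), np.float64(0.0754)), (np.float64(0.0691), np.float64(0.0464)), (np.float64(0.0361), np.float64(0.0455)), (np.float64(0.0361), np.float64(0.0769)), (np.float64(0.032), np.float64(0.0689)), (np.float64(0.0329), np.float64(0.0532)), (np.float64(-0.0533), np.float64(0.0675)), (np.float64(-0.0526), np.float64(0.0553))]
rest [(np.float64(0.0948), np.float64(0.0955)), (np.float64(0.0943), np.float64(-0.0551)), (np.float64(-0.0572), np.float64(0.0964)), (np.float64(-0.0547), np.float64(-0.0532))]
```

```bash
cat > nav.py <<'E'
import numpy as np
from scipy.spatial.transform import Rotation as R, Slerp
S=np.load("slope.npz");N,ex,ey,O=S["N"],S["ex"],S["ey"],S["O"]
RS=R.from_matrix(np.stack([ex,-ey,-N],1))           # on the slope
down=lambda yaw:R.from_euler("xyz",[np.pi,0,yaw])
def plan(p0,R0,p1,R1,k,show=True):
    sl=Slerp([0,1],R.concatenate([R0,R1]));p,q=np.array(p0,float),R0
    for i in range(1,k+1):
        pt,qt=np.array(p0)+(np.array(p1)-p0)*i/k,sl(i/k)
        print("  call",i,[float(round(v,4)) for v in np.r_[q.inv().apply(pt-p),(q.inv()*qt).as_rotvec()]]);p,q=pt,qt
def here():
    from bench import get_obs
    o=get_obs();print("t",round(o["time"],2),"p",o["tool_pos"].round(4),"rpy",o["ee_rot"].round(4),"w",round(o["width"],4),"F",o["wrist_force"].round(1),"ff",round(o["finger_force"],1),"q",o["joint_positions"].round(2));return o["tool_pos"],R.from_euler("xyz",o["ee_rot"])
BR=np.array([.4940,.2762,.0442]);BS=np.array([.4986,.3613,.0447])
TY=np.radians(-6.02);BRBAY=np.array([.5399,.0829,.006]);BSBAY=np.array([.5330,.0173,.006]);VIEW=np.array([.541,-.3135,.155])
E
python3 - <<'E'
from nav import *
p,q=here();a=BR+N*.10;print(a,"pre rpy",RS.as_euler("xyz"))
plan(p,q,[.36,0.05,.22],down(0.1),4); plan([.36,0.05,.22],down(0.1),a,RS,2);
E
```

```text
t 0.1 p [ 0.1602 -0.5256  0.1706] rpy [-3.1397e+00 -2.0000e-04  2.9580e-01] w 0.094 F [-1.1 -0.2  0.2] ff 0.0 q [-1.38  0.09  1.37 -0.    1.68 -0.1 ]
[0.45034889 0.27798005 0.13415228] pre rpy [ 3.14159265 -0.45212038 -0.04075634]
  call 1 [0.0897, -0.1231, -0.0121, -0.0005, -0.0, 0.049]
  call 2 [0.0836, -0.1273, -0.0121, -0.0005, -0.0, 0.049]
  call 3 [0.0773, -0.1313, -0.0122, -0.0005, -0.0, 0.049]
  call 4 [0.0707, -0.1349, -0.0123, -0.0005, -0.0, 0.049]
  call 1 [0.0563, -0.1089, 0.0429, -0.0159, 0.2257, 0.0692]
  call 2 [0.0379, -0.1129, 0.0518, -0.0159, 0.2257, 0.0692]
```

>>> {"api": "carry_out", "payload": {"commands": [[0.018,-0.025,-0.0024,0,0,0.01],[0.036,-0.049,-0.005,0,0,0.02],[0.054,-0.074,-0.007,0,0,0.03],[0.072,-0.098,-0.01,0,0,0.04],[0.09,-0.123,-0.012,0,0,0.05]], "jaw": 1}}

```text
time: 0.6
tool_pos: [0.2107, -0.3808, 0.1833]
ee_rot: [-3.141, 0.0, 0.245]
wrist_force: [0.2, -0.4, -0.4]
width: 0.0941
finger_force: 0.0
```

>>> {"api": "carry_out", "payload": {"commands": [[0.017,-0.025,-0.0024,0,0,0.01],[0.034,-0.051,-0.005,0,0,0.02],[0.05,-0.076,-0.007,0,0,0.03],[0.067,-0.102,-0.01,0,0,0.04],[0.084,-0.127,-0.012,0,0,0.05]]}}

```text
time: 1.1
tool_pos: [0.2612, -0.2372, 0.1954]
ee_rot: [-3.141, 0.0, 0.195]
wrist_force: [0.1, -0.3, 0.1]
width: 0.0939
finger_force: 0.0
```

>>> {"api": "carry_out", "payload": {"commands": [[0.015,-0.026,-0.0024,0,0,0.01],[0.031,-0.052,-0.005,0,0,0.02],[0.046,-0.079,-0.007,0,0,0.03],[0.062,-0.105,-0.01,0,0,0.04],[0.077,-0.131,-0.012,0,0,0.05]]}}

```text
time: 1.6
tool_pos: [0.3112, -0.0938, 0.2075]
ee_rot: [-3.142, 0.0, 0.145]
wrist_force: [0.7, -0.3, 0.2]
width: 0.0942
finger_force: 0.0
```

>>> {"api": "carry_out", "payload": {"commands": [[0.014,-0.027,-0.0024,0,0,0.01],[0.028,-0.054,-0.005,0,0,0.02],[0.042,-0.081,-0.007,0,0,0.03],[0.057,-0.108,-0.01,0,0,0.04],[0.071,-0.135,-0.012,0,0,0.05]]}}

```text
time: 2.1
tool_pos: [0.3618, 0.0501, 0.2194]
ee_rot: [3.141, 0.0, 0.096]
wrist_force: [-0.3, 0.0, 0.3]
width: 0.0939
finger_force: 0.0
```

>>> {"api": "carry_out", "payload": {"commands": [[0.011,-0.022,0.008,0,0.045,0.014],[0.022,-0.044,0.017,-0.005,0.09,0.028],[0.034,-0.065,0.026,-0.01,0.135,0.042],[0.045,-0.087,0.034,-0.013,0.18,0.055],[0.056,-0.109,0.043,-0.016,0.226,0.069]]}}

```text
time: 2.6
tool_pos: [0.4072, 0.1635, 0.1761]
ee_rot: [3.133, -0.228, 0.027]
wrist_force: [-0.0, 0.3, 0.0]
width: 0.0941
finger_force: 0.0
```

>>> {"api": "carry_out", "payload": {"commands": [[0.008,-0.022,0.01,0,0.045,0.014],[0.015,-0.045,0.02,-0.005,0.09,0.028],[0.023,-0.068,0.031,-0.01,0.135,0.042],[0.03,-0.09,0.041,-0.013,0.18,0.055],[0.038,-0.113,0.052,-0.016,0.226,0.069]]}}

```text
time: 3.1
tool_pos: [0.4528, 0.2773, 0.133]
ee_rot: [3.141, -0.454, -0.045]
wrist_force: [-0.6, -0.0, 0.1]
width: 0.0941
finger_force: 0.0
```

Run:
```python
from nav import *
p,q=here();plan(p,q,BR+N*.05,RS,1);plan(p,q,BR+N*.10,RS,1)
```

```text
t 3.1 p [0.4528 0.2773 0.133 ] rpy [ 3.1415 -0.4543 -0.0447] w 0.0941 F [-0.6 -0.   0.1] ff 0.0 q [ 0.65 -0.22  1.82 -0.3   1.2   2.32]
  call 1 [-0.0018, -0.0006, 0.0479, 0.0019, -0.0022, -0.0036]
  call 1 [-0.0017, -0.0005, -0.0021, 0.0019, -0.0022, -0.0036]
```

>>> {"api": "carry_out", "payload": {"commands": [[-0.001,0,0.02,0.002,-0.002,-0.004],[-0.002,-0.001,0.035,0.002,-0.002,-0.004],[-0.002,-0.001,0.05,0.002,-0.002,-0.004],[-0.002,-0.001,0.065,0.002,-0.002,-0.004],[-0.002,-0.001,0.078,0.002,-0.002,-0.004]]}}

```text
time: 3.6
tool_pos: [0.4849, 0.2757, 0.061]
ee_rot: [3.14, -0.449, -0.04]
wrist_force: [-0.7, 0.6, -0.8]
width: 0.0939
finger_force: 0.0
```

>>> {"api": "carry_out", "payload": {"commands": [[0,0,0.005,0,0,0],[0,0,0.01,0,0,0],[0,0,0.014,0,0,0],[0,0,0.017,0,0,0],[0,0,0.017,0,0,0]]}}

```text
time: 4.1
tool_pos: [0.4927, 0.2757, 0.0472]
ee_rot: [3.141, -0.451, -0.04]
wrist_force: [0.3, 0.2, -0.5]
width: 0.0938
finger_force: 0.0
```

Run:
```python
from nav import *
from bench import snapshot
import cv2
p,q=here();plan(p,q,BR+N*.002,RS,1)
a=snapshot("scene")["img"][115:190,300:400,::-1];b=snapshot("top")["img"][170:270,180:300,::-1]
a=cv2.resize(a,(400,300),interpolation=2);b=cv2.resize(b,(400,333),interpolation=2)[:300];cv2.imwrite("pics/g1.png",np.hstack([a,b]))
```

```text
t 4.1 p [0.4927 0.2757 0.0472] rpy [ 3.1413 -0.4507 -0.0402] w 0.0938 F [ 0.3  0.2 -0.5] ff 0.0 q [ 0.58 -0.09  1.88 -0.31  1.    2.32]
  call 1 [-0.0002, -0.0006, 0.0013, -0.0, 0.0014, 0.0005]
```

View pics/g1.png

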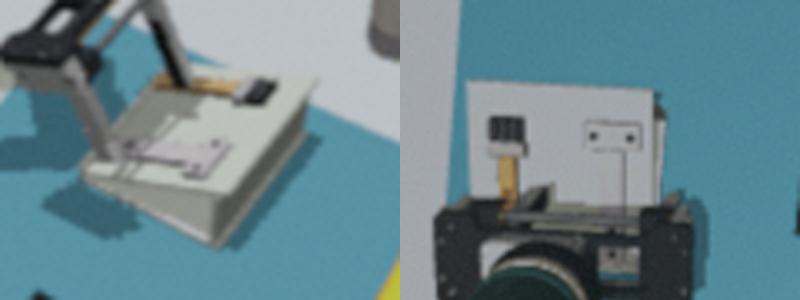

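The fingers straddle the stem and are clear of the brush, so I'll close.

>>> {"api": "carry_out", "payload": {"commands": [[0,0,0.001,0,0,0],[0,0,0.001,0,0,0],[0,0,0.001,0,0,0],[0,0,0.001,0,0,0],[0,0,0.001,0,0,0]], "jaw": 0}}

```text
time: 4.7
tool_pos: [0.4931, 0.2757, 0.0465]
ee_rot: [3.141, -0.451, -0.04]
wrist_force: [0.1, -0.4, 0.3]
width: 0.0575
finger_force: 0.0
```

>>> {"api": "carry_out", "payload": {"commands": [[0,0,0.001,0,0,0],[0,0,0,0,0,0],[0,0,0,0,0,0],[0,0,0,0,0,0],[0,0,0,0,0,0]]}}

```text
time: 5.2
tool_pos: [0.4931, 0.2757, 0.0464]
ee_rot: [3.141, -0.451, -0.04]
wrist_force: [0.5, -0.0, 0.4]
width: 0.0177
finger_force: 0.0
```

Run:
```python
from nav import *
p,q=here()
print("off along bracket x,y,d", (p-BR)@ex,(p-BR)@ey,(p-BR)@N)
plan(p,q,p+[0,0,.10],RS,1)
a=np.array([.50,.15,.25])
plan(p+[0,0,.10],RS,a,down(-.04),2)
plan(a,down(-.04),VIEW+[0,0,.075],down(-.04),3)
```

```text
t 5.2 p [0.4931 0.2757 0.0464] rpy [ 3.1413 -0.4508 -0.0401] w 0.0177 F [ 0.5 -0.   0.4] ff 0.0 q [ 0.58 -0.09  1.88 -0.31  1.    2.32]
off along bracket x,y,d 0.00018123106664780675 -0.0005578105447586572 0.0023428407887337746
  call 1 [0.0436, 0.0, -0.09, -0.0, 0.0013, 0.0006]
  call 1 [0.028, 0.0626, -0.044, 0.0001, -0.2261, -0.0004]
  call 2 [0.0174, 0.0627, -0.0491, 0.0001, -0.2261, -0.0004]
  call 1 [0.0198, 0.1538, 0.0067, 0.0, 0.0, 0.0]
  call 2 [0.0198, 0.1538, 0.0067, 0.0, 0.0, 0.0]
  call 3 [0.0198, 0.1538, 0.0067, 0.0, 0.0, 0.0]
```

Run:
```python
from nav import *
from bench import snapshot
import cv2
here()
s=snapshot("scene");np.savez("scene1.npz",**s);t=snapshot("top");np.savez("top1.npz",**t)
a=s["img"][125:175,320:380,::-1];b=t["img"][170:270,180:300,::-1]
a=cv2.resize(a,(480,400),interpolation=2);b=cv2.resize(b,(320,267),interpolation=2);b=cv2.copyMakeBorder(b,0,133,0,0,0);cv2.imwrite("pics/g2.png",np.hstack([a,b]))
```

```text
t 5.2 p [0.4931 0.2757 0.0464] rpy [ 3.1413 -0.4508 -0.0401] w 0.0177 F [ 0.5 -0.   0.4] ff 0.0 q [ 0.58 -0.09  1.88 -0.31  1.    2.32]
```

View pics/g2.png

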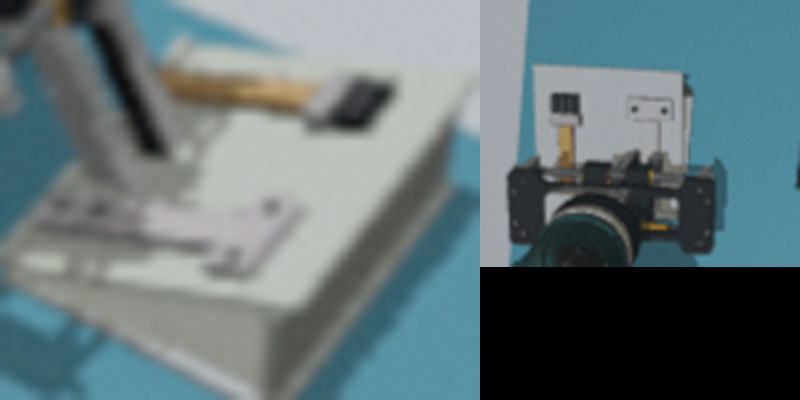

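Run:
```python
from nav import *
import h
p,q=here()
pr=lambda n,X:(lambda c:(c[:2]/c[2]*[h.V[n]["fx"],h.V[n]["fy"]]+[h.V[n]["cx"],h.V[n]["cy"]]).round(1))(h.V[n]["R"]@X+h.V[n]["t"])
for n in("scene","top"):
    print(n,"BR",pr(n,BR+N*.008),"head",pr(n,BR+ex*.052+N*.008),"stem end",pr(n,BR-ex*.07+N*.008),"TCP",pr(n,p),"fingerL",pr(n,p+ey*.009),"R",pr(n,p-ey*.009))
# depth points in slope frame (scene camera), now
s=np.load("scene1.npz");C=h.cloud(s,(318,125,382,175));d=(C-O)@N;x=(C-O)@ex;y=(C-O)@ey
k=(d>.004)&(d<.04)
for lo in np.arange(-.06,.08,.01):
    r=k&(x>=lo)&(x<lo+.01)&(y<.03);g=k&(x>=lo)&(x<lo+.01)&(d>.014)
    print(lo.round(2),"low y",np.percentile(y[r&(d<.014)],[5,50,95]).round(3) if (r&(d<.014)).sum()>2 else None, "d",d[r&(d<.014)].mean().round(4),"high y",(y[g].min().round(3),y[g].max().round(3),d[g].min().round(3)) if g.sum() else None)
```

```text
t 5.3 p [0.4931 0.2756 0.0464] rpy [ 3.1413 -0.4508 -0.0401] w 0.0095 F [-0.2 -0.2 -0.1] ff 0.0 q [ 0.58 -0.09  1.88 -0.31  1.    2.32]
scene BR [340.8 152.6] head [353.4 154.3] stem end [324.8 150.5] TCP [341.4 154. ] fingerL [342.8 152.3] R [339.9 155.8]
top BR [243.5 225.2] head [243.4 206.8] stem end [243.7 249.3] TCP [244.2 224.5] fingerL [240.9 224.3] R [247.5 224.7]
-0.06 low y [-0.049 -0.026  0.   ] d 0.0072 high y None
-0.05 low y [-0.033 -0.023 -0.017] d 0.0084 high y None
-0.04 low y [-0.03  -0.02  -0.011] d 0.0085 high y None
-0.03 low y [-0.034 -0.024 -0.015] d 0.0087 high y None
-0.02 low y [-0.034 -0.027 -0.008] d 0.0087 high y None
-0.01 low y [-0.038 -0.026 -0.014] d 0.0075 high y (np.float64(0.062), np.float64(0.062), np.float64(0.017))
0.0 low y [-0.033 -0.021  0.005] d 0.0078 high y (np.float64(0.055), np.float64(0.06), np.float64(0.014))
0.01 low y [-0.034 -0.023 -0.001] d 0.0076 high y (np.float64(-0.016), np.float64(-0.012), np.float64(0.036))
0.02 low y [-0.037 -0.024 -0.008] d 0.0079 high y (np.float64(-0.035), np.float64(-0.035), np.float64(0.038))
0.03 low y [-0.032 -0.022 -0.001] d 0.008 high y None
0.04 low y [-0.043 -0.021 -0.005] d 0.0077 high y None
0.05 low y [-0.047 -0.026 -0.004] d 0.0093 high y None
0.06 low y [-0.045 -0.023  0.004] d 0.0076 high y None
0.07 low y [-0.053 -0.043 -0.043] d 0.0094 high y None
0.08 low y [-0.052 -0.035 -0.008] d 0.0043 high y None
```

Run:
```python
from nav import *
import h
from bench import snapshot
p,q=here()
s=snapshot("scene");np.savez("scene1.npz",**s)
C=h.cloud(s,(315,110,365,165));d=(C-p)@N;x=(C-p)@ex;y=(C-p)@ey
k=(d>.010)&(d<.09)&(abs(y)<.06)&(abs(x)<.06)
for lo in np.arange(.01,.09,.008):
    r=k&(d>=lo)&(d<lo+.008);print(lo.round(3),r.sum(),"x",np.percentile(x[r],[0,50,100]).round(3) if r.any() else"","y",np.percentile(y[r],[0,50,100]).round(3) if r.any() else"")
```

```text
t 5.3 p [0.4931 0.2756 0.0464] rpy [ 3.1413 -0.4508 -0.0401] w 0.0095 F [-0.2 -0.2 -0.1] ff 0.0 q [ 0.58 -0.09  1.88 -0.31  1.    2.32]
0.01 3 x [-0.03   0.017  0.056] y [-0.009 -0.002  0.014]
0.018 0 x  y 
0.026 0 x  y 
0.034 12 x [-0.005  0.006  0.011] y [-0.013  0.004  0.008]
0.042 22 x [-0.007  0.006  0.011] y [-0.019  0.004  0.018]
0.05 26 x [-0.009  0.005  0.013] y [-0.022 -0.012  0.017]
0.058 23 x [-0.01   0.006  0.01 ] y [-0.02  -0.014  0.014]
0.066 26 x [-0.01   0.006  0.011] y [-0.02  -0.002  0.015]
0.074 24 x [-0.01   0.005  0.012] y [-0.019 -0.011  0.014]
0.082 23 x [-0.01   0.006  0.012] y [-0.019  0.003  0.019]
```

The depth shows the real fingertips about 36 mm behind the reported TCP along the tool axis, with the sideways position correct. I'll reopen and descend by what's missing, watching the force.

>>> {"api": "carry_out", "payload": {"commands": [[0,0,0,0,0,0],[0,0,0,0,0,0],[0,0,0,0,0,0],[0,0,0,0,0,0],[0,0,0,0,0,0]], "jaw": 0.6}}

```text
time: 5.85
tool_pos: [0.4931, 0.2757, 0.0464]
ee_rot: [3.141, -0.451, -0.04]
wrist_force: [0.5, -0.9, 0.2]
width: 0.0422
finger_force: 0.0
```

>>> {"api": "carry_out", "payload": {"commands": [[0,0,0.005,0,0,0],[0,0,0.01,0,0,0],[0,0,0.017,0,0,0],[0,0,0.023,0,0,0],[0,0,0.028,0,0,0]]}}

```text
time: 6.35
tool_pos: [0.5053, 0.2749, 0.0201]
ee_rot: [3.141, -0.45, -0.04]
wrist_force: [0.1, -0.3, -0.4]
width: 0.0564
finger_force: 0.0
```

Run:
```python
from nav import *
import h
from bench import snapshot
p,q=here()
for n,b in(("scene",(310,110,365,170)),("top",(200,180,290,260))):
  s=snapshot(n)
  C=h.cloud(s,b);d=(C-p)@N;x=(C-p)@ex;y=(C-p)@ey
  k=(d>.022)&(d<.1)&(abs(y)<.06)&(abs(x)<.06)
  for lo in np.arange(.02,.07,.004):
    r=k&(d>=lo)&(d<lo+.004);print(n,lo.round(3),r.sum(),"x",np.percentile(x[r],[0,50,100]).round(3) if r.any() else"","y",np.percentile(y[r],[0,50,100]).round(3) if r.any() else"")
```

```text
t 6.35 p [0.5053 0.2749 0.0201] rpy [ 3.1407 -0.4499 -0.04  ] w 0.0564 F [ 0.1 -0.3 -0.4] ff 0.0 q [ 0.57 -0.04  1.89 -0.31  0.94  2.32]
scene 0.02 11 x [-0.053 -0.     0.047] y [-0.028 -0.026  0.06 ]
scene 0.024 181 x [-0.058  0.011  0.059] y [-0.031  0.027  0.06 ]
scene 0.028 135 x [-0.059  0.01   0.059] y [-0.033  0.023  0.06 ]
scene 0.032 80 x [-0.056  0.028  0.056] y [-0.032  0.002  0.031]
scene 0.036 60 x [-0.059  0.014  0.057] y [-0.034  0.     0.031]
scene 0.04 7 x [-0.011  0.006  0.009] y [-0.038  0.026  0.037]
scene 0.044 12 x [-0.01   0.007  0.011] y [-0.041 -0.003  0.037]
scene 0.048 13 x [-0.004  0.005  0.009] y [-0.042 -0.031  0.04 ]
scene 0.052 13 x [-0.01   0.004  0.011] y [-0.044  0.025  0.038]
scene 0.056 9 x [-0.008  0.003  0.011] y [-0.043 -0.033  0.031]
scene 0.06 15 x [-0.01   0.006  0.012] y [-0.043  0.027  0.041]
scene 0.064 15 x [-0.013  0.006  0.011] y [-0.044 -0.035  0.04 ]
scene 0.068 11 x [-0.007  0.002  0.01 ] y [-0.043  0.023  0.032]
top 0.02 36 x [-0.03   0.014  0.059] y [-0.028  0.019  0.059]
top 0.024 401 x [-0.032  0.025  0.06 ] y [-0.029  0.026  0.06 ]
top 0.028 147 x [-0.059  0.024  0.06 ] y [-0.029  0.022  0.06 ]
top 0.032 224 x [-0.06   0.021  0.052] y [-0.036 -0.     0.027]
top 0.036 57 x [-0.059  0.03   0.051] y [-0.034  0.002  0.032]
top 0.04 8 x [0.002 0.006 0.048] y [-0.037  0.005  0.033]
top 0.044 5 x [-0.008  0.006  0.006] y [-0.04   0.029  0.037]
top 0.048 6 x [-0.003  0.003  0.007] y [-0.03   0.026  0.031]
top 0.052 9 x [-0.001  0.006  0.007] y [-0.042 -0.036  0.035]
top 0.056 9 x [-0.006  0.002  0.007] y [-0.043  0.026  0.037]
top 0.06 6 x [0.004 0.006 0.007] y [-0.041 -0.034  0.033]
top 0.064 3 x [0.005 0.006 0.007] y [0.027 0.035 0.038]
top 0.068 6 x [-0.001  0.006  0.008] y [-0.042  0.027  0.031]
```

>>> {"api": "carry_out", "payload": {"commands": [[0,0,0.003,0,0,0],[0,0,0.005,0,0,0],[0,0,0.006,0,0,0],[0,0,0.007,0,0,0],[0,0,0.007,0,0,0]]}}

```text
time: 6.95
tool_pos: [0.5084, 0.2751, 0.0149]
ee_rot: [3.141, -0.451, -0.04]
wrist_force: [-0.1, 1.0, 0.5]
width: 0.0567
finger_force: 0.0
```

>>> {"api": "carry_out", "payload": {"commands": [[0,0,0.0005,0,0,0],[0,0,0.001,0,0,0],[0,0,0.001,0,0,0],[0,0,0.001,0,0,0],[0,0,0.001,0,0,0]]}}

```text
time: 7.45
tool_pos: [0.5088, 0.2751, 0.0141]
ee_rot: [3.141, -0.451, -0.04]
wrist_force: [-0.8, 0.4, 0.3]
width: 0.0561
finger_force: 0.6
```

>>> {"api": "carry_out", "payload": {"commands": [[0,0,0,0,0,0],[0,0,0,0,0,0],[0,0,0,0,0,0],[0,0,0,0,0,0],[0,0,0,0,0,0]], "jaw": 0}}

```text
time: 7.95
tool_pos: [0.509, 0.2751, 0.0143]
ee_rot: [-3.141, -0.451, -0.04]
wrist_force: [-1.4, -1.8, 3.4]
width: 0.0196
finger_force: 12.6
```

>>> {"api": "carry_out", "payload": {"commands": [[0,0,0,0,0,0],[0,0,0,0,0,0],[0,0,0,0,0,0],[0,0,0,0,0,0],[0,0,0,0,0,0]]}}

```text
time: 8.45
tool_pos: [0.5089, 0.2752, 0.0142]
ee_rot: [3.142, -0.451, -0.04]
wrist_force: [-2.7, -1.7, 3.8]
width: 0.0194
finger_force: 30.6
```

Run:
```python
from nav import *
p,q=here()
print("off along bracket x,y,d", (p-BR)@ex,(p-BR)@ey,(p-BR)@N)
plan(p,q,p+[0,0,.10],RS,1)
```

```text
t 8.45 p [0.5089 0.2752 0.0142] rpy [ 3.1416 -0.4512 -0.0401] w 0.0194 F [-2.7 -1.7  3.8] ff 30.6 q [ 0.56 -0.02  1.89 -0.32  0.92  2.32]
off along bracket x,y,d 0.00034972099745159656 -0.0004341363028394508 -0.03352228174157315
  call 1 [0.0436, 0.0, -0.09, -0.0003, 0.0009, 0.0006]
```

```bash
cat >> nav.py <<'E'
OFF=np.array([-.0004,-.0004,-.0335])
tcp=lambda o,Rt,off=OFF:np.array(o)-Rt.apply(off)
E
python3 - <<'E'
from nav import *
p,q=here()
D=down(-.04);p1=p+[0,0,.10];a=tcp([.51,.15,.25],D);v=tcp(VIEW+[0,0,.09],D);print(p1,a,v)
plan(p1,q,a,D,2);plan(a,D,v,D,3)
E
```

```text
t 8.45 p [0.5089 0.2752 0.0142] rpy [ 3.1416 -0.4512 -0.0401] w 0.0194 F [-2.7 -1.7  3.8] ff 30.6 q [ 0.56 -0.02  1.89 -0.32  0.92  2.32]
[0.50892948 0.27515669 0.11419873] [0.51038368 0.14958432 0.2165    ] [ 0.54138368 -0.31391568  0.2115    ]
  call 1 [0.0252, 0.0627, -0.0446, 0.0, -0.2256, -0.0]
  call 2 [0.0146, 0.0627, -0.0491, 0.0, -0.2256, -0.0]
  call 1 [0.0165, 0.154, 0.0017, 0.0, 0.0, 0.0]
  call 2 [0.0165, 0.154, 0.0017, 0.0, 0.0, 0.0]
  call 3 [0.0165, 0.154, 0.0017, 0.0, 0.0, 0.0]
```

>>> {"api": "carry_out", "payload": {"commands": [[0.004,0,-0.009,0,0,0],[0.013,0,-0.027,0,0,0],[0.022,0,-0.045,0,0,0],[0.033,0,-0.068,0,0,0],[0.044,0,-0.09,0,0,0]]}}

```text
time: 8.95
tool_pos: [0.5084, 0.2749, 0.1142]
ee_rot: [3.141, -0.449, -0.04]
wrist_force: [-0.0, 0.3, -0.7]
width: 0.0196
finger_force: 29.9
```

>>> {"api": "carry_out", "payload": {"commands": [[0.005,0.012,-0.009,0,-0.045,0],[0.01,0.025,-0.018,0,-0.09,0],[0.015,0.038,-0.027,0,-0.135,0],[0.02,0.05,-0.036,0,-0.18,0],[0.025,0.063,-0.045,0,-0.226,0]]}}

```text
time: 9.45
tool_pos: [0.5089, 0.2118, 0.1658]
ee_rot: [-3.141, -0.222, -0.04]
wrist_force: [0.2, -1.0, -0.5]
width: 0.0197
finger_force: 29.9
```

>>> {"api": "carry_out", "payload": {"commands": [[0.003,0.012,-0.01,0,-0.045,0],[0.006,0.025,-0.02,0,-0.09,0],[0.009,0.038,-0.029,0,-0.135,0],[0.012,0.05,-0.039,0,-0.18,0],[0.015,0.063,-0.049,0,-0.226,0]]}}

```text
time: 9.95
tool_pos: [0.5104, 0.1486, 0.2169]
ee_rot: [-3.141, 0.004, -0.04]
wrist_force: [0.6, -0.5, -0.6]
width: 0.0196
finger_force: 29.9
```

>>> {"api": "carry_out", "payload": {"commands": [[0.003,0.025,0,0,0,0],[0.006,0.055,0,0,0,0],[0.01,0.088,0.001,0,0,0],[0.013,0.121,0.001,0,0,0],[0.016,0.154,0.002,0,0,0]]}}

```text
time: 10.45
tool_pos: [0.5203, -0.0066, 0.2145]
ee_rot: [-3.141, 0.002, -0.04]
wrist_force: [0.0, 0.0, -1.2]
width: 0.0198
finger_force: 29.9
```

>>> {"api": "carry_out", "payload": {"commands": [[0.003,0.031,0,0,0,0],[0.006,0.062,0,0,0,0],[0.01,0.092,0.001,0,0,0],[0.013,0.123,0.001,0,0,0],[0.016,0.154,0.002,0,0,0]]}}

```text
time: 10.95
tool_pos: [0.5302, -0.1611, 0.2124]
ee_rot: [-3.141, 0.002, -0.04]
wrist_force: [0.7, -0.3, -0.4]
width: 0.0197
finger_force: 29.9
```

>>> {"api": "carry_out", "payload": {"commands": [[0.003,0.034,0,0,0,0],[0.006,0.068,0,0,0,0],[0.01,0.1,0.001,0,0,0],[0.013,0.13,0.001,0,0,0],[0.016,0.154,0.002,0,0,0]]}}

```text
time: 11.45
tool_pos: [0.5399, -0.3162, 0.21]
ee_rot: [-3.141, 0.002, -0.041]
wrist_force: [1.4, -0.9, -1.2]
width: 0.0193
finger_force: 29.9
```

Run:
```python
from nav import *
import h,cv2
from bench import snapshot
p,q=here();print("bracket at",p+q.apply(OFF));plan(p,q,tcp(VIEW,down(-.04)),down(-.04),1)
s=snapshot("scene");np.savez("scene2.npz",**s);t=snapshot("top")
for n,z in(("scene",s),("top",t)):
    X=p+q.apply(OFF);c=z["R"]@X+z["t"];print(n,(c[:2]/c[2]*[z["fx"],z["fy"]]+[z["cx"],z["cy"]]).round(1))
cv2.imwrite("pics/v1.png",np.hstack([cv2.resize(s["img"][220:345,190:315,::-1],(400,400),interpolation=2),cv2.resize(t["img"][145:270,400:525,::-1],(400,400),interpolation=2)]))
```

```text
t 11.45 p [ 0.5399 -0.3162  0.21  ] rpy [-3.141e+00  1.900e-03 -4.090e-02] w 0.0193 F [ 1.4 -0.9 -1.2] ff 29.9 q [-0.62  0.26  1.1  -0.    1.79  0.99]
bracket at [ 0.5395399  -0.31580382  0.24354495]
  call 1 [0.0016, -0.0023, 0.0885, -0.0006, 0.0019, -0.0009]
scene [234.4 278.9]
top [493.6 195.5]
```

View pics/v1.png

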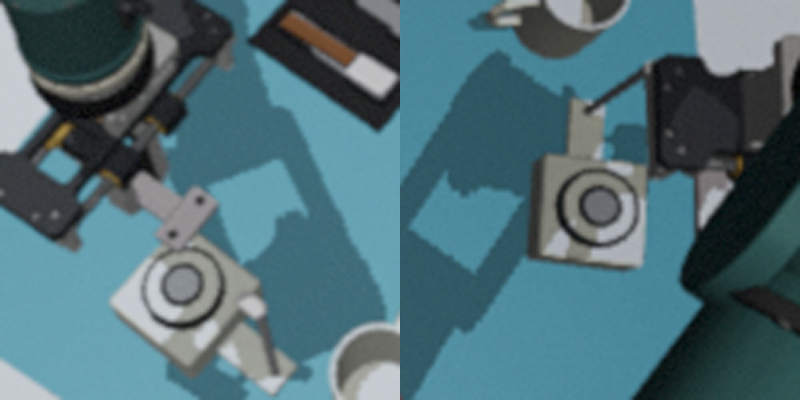

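The bracket is held with its crosspiece at scene px (248,288), clear of the pointer at (269,317). I'll descend, then verify with depth.

>>> {"api": "carry_out", "payload": {"commands": [[0.001,-0.001,0.02,0,0.002,0],[0.0016,-0.002,0.04,0,0.002,0],[0.0016,-0.002,0.06,0,0.002,0],[0.0016,-0.002,0.075,0,0.002,0],[0.0016,-0.002,0.0885,0,0.002,0]]}}

```text
time: 12.05
tool_pos: [0.5416, -0.3117, 0.1211]
ee_rot: [-3.141, -0.0, -0.039]
wrist_force: [-0.2, -0.5, -0.5]
width: 0.0192
finger_force: 29.9
```

Run:
```python
from nav import *
import h,cv2
from bench import snapshot
p,q=here();X=p+q.apply(OFF);print("bracket at",X,"z-axis",q.apply([0,0,-1]));s=snapshot("scene")
c=s["R"]@(X+q.apply([.041,0,-.008]))+s["t"];print("head px",c[:2]/c[2]*[s["fx"],s["fy"]]+[s["cx"],s["cy"]])
C=h.cloud(s,(225,265,300,335));k=(C[:,2]>.14)&(C[:,2]<.185);L=q.inv().apply(C[k]-X)
hd=L[(L[:,0]>.02)&(L[:,0]<.062)&(abs(L[:,1])<.035)]
print(len(hd),"x",np.percentile(hd[:,0],[1,50,99]),"y",np.percentile(hd[:,1],[1,50,99]),"height",np.median(-hd[:,2]),np.polyfit(hd[:,0],-hd[:,2],1))
pt=L[(L[:,0]>.062)];print("pointer",pt.mean(0) if len(pt) else "", len(pt), np.percentile(pt[:,0],[0,10]) if len(pt) else"")
```

```text
t 12.05 p [ 0.5416 -0.3117  0.1211] rpy [-3.1409e+00 -2.0000e-04 -3.9300e-02] w 0.0192 F [-0.2 -0.5 -0.5] ff 29.9 q [-0.61  0.27  1.26  0.    1.61  1.  ]
bracket at [ 0.54118893 -0.31130584  0.15459974] z-axis [-1.87560726e-04 -7.09929392e-04  9.99999730e-01]
head px [254.62075204 300.41917107]
220 x [0.0201934  0.04025983 0.05321795] y [-0.01955955  0.00240521  0.0232843 ] height 0.008035041572678703 [-0.00092805  0.00773545]
pointer [ 0.0880874   0.00940359 -0.00136463] 57 [0.07522859 0.07812609]
```

>>> {"api": "carry_out", "payload": {"commands": [[0,0,0,0,0,0],[0,0,0,0,0,0],[0,0,0,0,0,0],[0,0,0,0,0,0],[0,0,0,0,0,0]]}}

```text
time: 12.6
tool_pos: [0.542, -0.313, 0.123]
ee_rot: [3.141, -0.002, -0.04]
wrist_force: [0.2, 0.7, -0.9]
width: 0.0195
finger_force: 29.9
```

>>> {"api": "carry_out", "payload": {"commands": [[0,0,0,0,0,0],[0,0,0,0,0,0],[0,0,0,0,0,0],[0,0,0,0,0,0],[0,0,0,0,0,0]]}}

```text
time: 13.1
tool_pos: [0.5417, -0.3127, 0.1222]
ee_rot: [3.141, -0.001, -0.04]
wrist_force: [0.4, -0.3, -1.2]
width: 0.0199
finger_force: 29.9
```

>>> {"api": "carry_out", "payload": {"commands": [[0,0,0,0,0,0],[0,0,0,0,0,0],[0,0,0,0,0,0],[0,0,0,0,0,0],[0,0,0,0,0,0]]}}

```text
time: 13.6
tool_pos: [0.5416, -0.3127, 0.1222]
ee_rot: [3.141, -0.001, -0.04]
wrist_force: [-0.5, -0.5, -1.3]
width: 0.0193
finger_force: 29.9
```

>>> {"api": "carry_out", "payload": {"commands": [[0,0,0,0,0,0],[0,0,0,0,0,0],[0,0,0,0,0,0],[0,0,0,0,0,0],[0,0,0,0,0,0]]}}

```text
time: 14.1
tool_pos: [0.5417, -0.3127, 0.1222]
ee_rot: [3.141, -0.001, -0.04]
wrist_force: [0.2, 0.2, -0.3]
width: 0.0196
finger_force: 29.9
```

Run:
```python
from nav import *
p,q=here();D=down(TY)
u=p+[0,0,.09]
b=tcp(BRBAY+[0,0,.12],D);print(b)
plan(p,q,u,q,1);plan(u,q,b,D,3);plan(b,D,tcp(BRBAY+[0,0,.04],D),D,1)
```

```text
t 14.1 p [ 0.5417 -0.3127  0.1222] rpy [ 3.1414e+00 -7.0000e-04 -4.0200e-02] w 0.0196 F [ 0.2  0.2 -0.3] ff 29.9 q [-0.61  0.27  1.26  0.    1.61  1.  ]
[0.54025584 0.08246026 0.0925    ]
  call 1 [0.0001, 0.0, -0.09, 0.0, 0.0, 0.0]
  call 1 [-0.0058, -0.1316, 0.0399, 0.0001, -0.0002, 0.0216]
  call 2 [-0.0086, -0.1314, 0.0399, 0.0001, -0.0002, 0.0216]
  call 3 [-0.0115, -0.1312, 0.0399, 0.0001, -0.0002, 0.0216]
  call 1 [0.0, -0.0, 0.08, 0.0, 0.0, 0.0]
```

>>> {"api": "carry_out", "payload": {"commands": [[0,0,-0.015,0,0,0],[0,0,-0.033,0,0,0],[0,0,-0.052,0,0,0],[0,0,-0.071,0,0,0],[0,0,-0.09,0,0,0]]}}

```text
time: 14.6
tool_pos: [0.5418, -0.3129, 0.2146]
ee_rot: [3.14, -0.002, -0.04]
wrist_force: [-0.5, -0.4, -1.7]
width: 0.0197
finger_force: 29.9
```

>>> {"api": "carry_out", "payload": {"commands": [[-0.001,-0.022,0,0,0,0],[-0.002,-0.048,0.005,0,0,0.005],[-0.003,-0.076,0.015,0,0,0.01],[-0.004,-0.104,0.027,0,0,0.015],[-0.006,-0.132,0.04,0,0,0.022]]}}

```text
time: 15.1
tool_pos: [0.5415, -0.1798, 0.1736]
ee_rot: [3.141, -0.003, -0.063]
wrist_force: [0.5, 0.2, 0.7]
width: 0.0194
finger_force: 29.9
```

>>> {"api": "carry_out", "payload": {"commands": [[-0.002,-0.026,0.008,0,0,0],[-0.004,-0.052,0.016,0,0,0.005],[-0.005,-0.079,0.024,0,0,0.01],[-0.007,-0.105,0.032,0,0,0.015],[-0.009,-0.131,0.04,0,0,0.022]]}}

```text
time: 15.6
tool_pos: [0.5406, -0.0483, 0.1334]
ee_rot: [3.141, -0.003, -0.084]
wrist_force: [0.3, 0.3, -1.0]
width: 0.0191
finger_force: 29.9
```

>>> {"api": "carry_out", "payload": {"commands": [[-0.002,-0.03,0.008,0,0,0],[-0.004,-0.06,0.016,0,0,0.005],[-0.006,-0.09,0.024,0,0,0.01],[-0.009,-0.115,0.032,0,0,0.015],[-0.0115,-0.131,0.04,0,0,0.022]]}}

```text
time: 16.1
tool_pos: [0.5402, 0.0841, 0.0934]
ee_rot: [-3.141, -0.003, -0.105]
wrist_force: [-0.3, 0.2, -1.9]
width: 0.02
finger_force: 29.9
```

>>> {"api": "carry_out", "payload": {"commands": [[0,0,0.015,0,0,0],[0,0,0.035,0,0,0],[0,0,0.05,0,0,0],[0,0,0.063,0,0,0],[0,0,0.063,0,0,0]]}}

```text
time: 16.6
tool_pos: [0.538, 0.0814, 0.0266]
ee_rot: [3.14, 0.004, -0.107]
wrist_force: [0.6, -0.6, -2.4]
width: 0.0196
finger_force: 29.9
```

Run:
```python
from nav import *
import h,cv2
from bench import snapshot
D=down(TY)
p,q=here();X=p+q.apply(OFF);print("bracket at",X);plan(p,q,tcp(BRBAY+[0,0,.025],D),D,1)
s=snapshot("scene");t=snapshot("top");np.savez("scene3.npz",**s);np.savez("top3.npz",**t)
for n,z,b in(("scene",s,(285,180,350,240)),("top",t,(295,175,345,260))):
    C=h.cloud(z,b);L=q.inv().apply(C-X);hd=L[(abs(L[:,2]+.008)<.006)&(L[:,0]>.033)&(L[:,0]<.056)&(abs(L[:,1])<.035)]
    st=L[(abs(L[:,2]+.008)<.006)&(L[:,0]<-.02)&(L[:,0]>-.08)&(abs(L[:,1])<.02)]
    for w in(hd,st):
        if len(w)>5:print(n,len(w),"x",np.percentile(w[:,0],[1,99]).round(4),"y",np.percentile(w[:,1],[2,50,98]).round(4),"h",-np.median(w[:,2]).round(4))
cv2.imwrite("pics/p1.png",np.hstack([cv2.resize(s["img"][175:265,260:360,::-1],(400,360),interpolation=2),cv2.resize(t["img"][170:260,290:390,::-1],(400,360),interpolation=2)]))
```

```text
t 16.6 p [0.538  0.0814 0.0266] rpy [ 3.1405  0.0038 -0.1071] w 0.0196 F [ 0.6 -0.6 -2.4] ff 29.9 q [ 0.05  0.15  1.59 -0.    1.4   1.72]
bracket at [0.5378137  0.08183867 0.06012247]
  call 1 [0.0022, -0.0013, 0.0291, 0.0011, 0.0039, -0.002]
scene 95 x [0.0333 0.0526] y [-0.0188  0.0025  0.0247] h 0.0078
top 141 x [-0.0697 -0.0207] y [-0.0078  0.0014  0.0114] h 0.0085
```

View pics/p1.png

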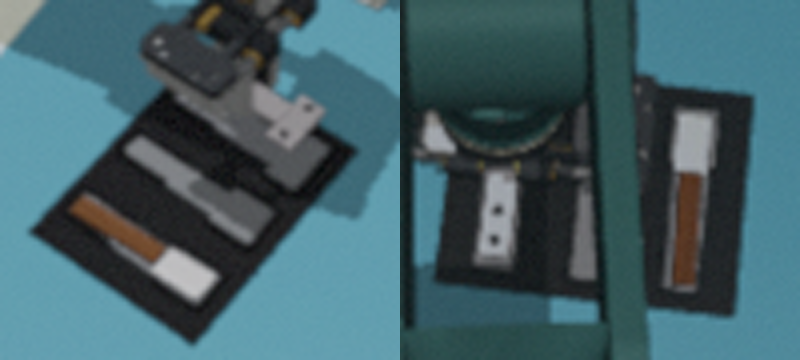

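```bash
sed -i 's/OFF=np.array(\[-.0004,-.0004/OFF=np.array([-.0004,.0014/' nav.py
python3 - <<'E'
from nav import *
D=down(TY);p,q=here();plan(p,q,tcp(BRBAY+[0,0,.022],D),D,1)
E
```

```text
t 16.7 p [0.5399 0.0817 0.0291] rpy [ 3.1413e+00 -7.0000e-04 -1.0690e-01] w 0.0193 F [-0.2  0.  -0.4] ff 29.9 q [ 0.05  0.15  1.59 -0.    1.4   1.72]
  call 1 [0.0002, -0.0026, 0.0346, 0.0003, -0.0007, -0.0018]
```

>>> {"api": "carry_out", "payload": {"commands": [[0,-0.001,0.012,0,0,-0.001],[0,-0.002,0.024,0,0,-0.002],[0,-0.0026,0.0346,0,0,-0.002],[0,-0.0026,0.0346,0,0,-0.002],[0,-0.0026,0.0346,0,0,-0.002]]}}

```text
time: 17.2
tool_pos: [0.5396, 0.0848, -0.0061]
ee_rot: [3.141, 0.0, -0.104]
wrist_force: [0.4, -0.3, -1.7]
width: 0.0196
finger_force: 29.9
```

Run:
```python
from nav import *
import h
from bench import snapshot
D=down(TY);p,q=here();X=p+q.apply(OFF);print("bracket at",X);plan(p,q,tcp(BRBAY+[0,0,.001],D),D,1)
for n,b in(("scene",(285,180,350,240)),("top",(295,175,345,260))):
    z=snapshot(n);C=h.cloud(z,b);L=q.inv().apply(C-X);hd=L[(abs(L[:,2]+.008)<.006)&(L[:,0]>.033)&(L[:,0]<.056)&(abs(L[:,1])<.035)]
    st=L[(abs(L[:,2]+.008)<.006)&(L[:,0]<-.02)&(L[:,0]>-.08)&(abs(L[:,1])<.02)]
    for w in(hd,st):
        if len(w)>5:print(n,len(w),"x",np.percentile(w[:,0],[1,99]).round(4),"y",np.percentile(w[:,1],[2,50,98]).round(4),"h",-np.median(w[:,2]).round(4))
```

```text
t 17.2 p [ 0.5396  0.0848 -0.0061] rpy [ 3.1412e+00  4.0000e-04 -1.0400e-01] w 0.0196 F [ 0.4 -0.3 -1.7] ff 29.9 q [ 0.05  0.18  1.63 -0.    1.33  1.73]
bracket at [0.53907764 0.0834671  0.02735286]
  call 1 [0.0009, 0.0005, 0.0204, 0.0004, 0.0004, 0.001]
scene 83 x [0.0339 0.0535] y [-0.0211  0.0002  0.0215] h 0.0085
top 134 x [-0.0697 -0.0209] y [-0.0093  0.0001  0.0097] h 0.0075
```

Centred now. I'll lower to just above the floor, then ease it down.

>>> {"api": "carry_out", "payload": {"commands": [[0.001,0,0.006,0,0,0],[0.001,0,0.011,0,0,0],[0.001,0,0.016,0,0,0],[0.001,0,0.018,0,0,0],[0.001,0,0.019,0,0,0]]}}

```text
time: 17.8
tool_pos: [0.5407, 0.0846, -0.0251]
ee_rot: [3.141, 0.0, -0.104]
wrist_force: [-0.8, -1.1, -1.1]
width: 0.0193
finger_force: 29.9
```

>>> {"api": "carry_out", "payload": {"commands": [[0,0,0.0005,0,0,0],[0,0,0.001,0,0,0],[0,0,0.0015,0,0,0],[0,0,0.002,0,0,0],[0,0,0.002,0,0,0]]}}

```text
time: 18.3
tool_pos: [0.5411, 0.0847, -0.0265]
ee_rot: [3.141, -0.001, -0.104]
wrist_force: [-0.2, -0.0, -0.3]
width: 0.0197
finger_force: 29.9
```

Run:
```python
from nav import *
import h
from bench import snapshot
D=down(TY);p,q=here();X=p+q.apply(OFF);print("bracket at",X);plan(p,q,tcp(BRBAY,D),D,1)
for n,b in(("scene",(285,180,350,240)),("top",(295,175,345,260))):
    z=snapshot(n);C=h.cloud(z,b);k=(C[:,2]>.01)&(C[:,2]<.024);L=q.inv().apply(C[k]-X);hd=L[(L[:,0]>.033)&(L[:,0]<.056)&(abs(L[:,1])<.018)]
    st=L[(L[:,0]<-.02)&(L[:,0]>-.06)&(abs(L[:,1])<.006)]
    for w in(hd,st):
        if len(w)>5:print(n,len(w),"world z top",X[2]-np.median(w[:,2]).round(4))
```

```text
t 18.3 p [ 0.5411  0.0847 -0.0265] rpy [ 3.1414e+00 -8.0000e-04 -1.0420e-01] w 0.0197 F [-0.2 -0.  -0.3] ff 29.9 q [ 0.05  0.21  1.64 -0.    1.29  1.73]
bracket at [0.54051492 0.08331999 0.00704205]
  call 1 [-0.0006, 0.0005, 0.001, 0.0002, -0.0008, 0.0009]
scene 66 world z top 0.015242053122080492
top 60 world z top 0.013642053122080491
```

>>> {"api": "carry_out", "payload": {"commands": [[0,0,0.0005,0,0,0],[-0.0005,0,0.001,0,0,0],[-0.0005,0,0.001,0,0,0],[-0.0005,0,0.001,0,0,0],[-0.0005,0,0.001,0,0,0]]}}

```text
time: 18.9
tool_pos: [0.5406, 0.0847, -0.0274]
ee_rot: [3.141, -0.001, -0.104]
wrist_force: [0.0, 0.4, -0.9]
width: 0.0197
finger_force: 29.9
```

>>> {"api": "carry_out", "payload": {"commands": [[0,0,0.0005,0,0,0],[0,0,0.001,0,0,0],[0,0,0.001,0,0,0],[0,0,0.001,0,0,0],[0,0,0.001,0,0,0]]}}

```text
time: 19.4
tool_pos: [0.5407, 0.0847, -0.0275]
ee_rot: [3.141, -0.001, -0.104]
wrist_force: [-2.7, 0.5, 6.0]
width: 0.0192
finger_force: 31.3
```

Contact with the floor. Release and rise.

>>> {"api": "carry_out", "payload": {"commands": [[0,0,0,0,0,0],[0,0,0,0,0,0],[0,0,0,0,0,0],[0,0,0,0,0,0],[0,0,0,0,0,0]], "jaw": 0.45}}

```text
time: 19.9
tool_pos: [0.5419, 0.0862, -0.0275]
ee_rot: [-3.139, -0.004, -0.104]
wrist_force: [-1.1, 3.1, 5.5]
width: 0.0421
finger_force: 2.6
```

>>> {"api": "carry_out", "payload": {"commands": [[0,0,-0.005,0,0,0],[0,0,-0.02,0,0,0],[0,0,-0.05,0,0,0],[0,0,-0.085,0,0,0],[0,0,-0.12,0,0,0]]}}

```text
time: 20.4
tool_pos: [0.5399, 0.0843, 0.0929]
ee_rot: [3.141, 0.0, -0.104]
wrist_force: [0.5, 0.1, 0.2]
width: 0.0423
finger_force: 0.0
```

Run:
```python
from nav import *
import h
from bench import snapshot
p,q=here()
D=down(TY);X=BRBAY
for n,b in(("scene",(270,175,350,250)),("top",(295,175,345,260))):
    z=snapshot(n);hsv=cv2=None
    C=h.cloud(z,b);k=(C[:,2]>.0105)&(C[:,2]<.022);L=D.inv().apply(C[k]-X)*[1,-1,-1]
    hd=L[(L[:,0]>.03)&(L[:,0]<.053)&(abs(L[:,1])<.02)];st=L[(L[:,0]<-.02)&(L[:,0]>-.06)&(abs(L[:,1])<.008)]
    print(n,[(len(w),"z",np.median(w[:,2]).round(4)) for w in(hd,st) if len(w)>3])
# next: above brush. tool d of tips: OFF d same as bracket
o=BS-N*.0335-ey*.0  # TCP at grasp
a=o+N*.10
plan(p,q,a,RS,3);print(a,o)
```

```text
t 20.4 p [0.5399 0.0843 0.0929] rpy [ 3.1408e+00  2.0000e-04 -1.0450e-01] w 0.0423 F [0.5 0.1 0.2] ff 0.0 q [ 0.05  0.11  1.5  -0.    1.53  1.73]
scene [(73, 'z', np.float64(0.0082)), (52, 'z', np.float64(0.0077))]
top [(73, 'z', np.float64(0.0073))]
  call 1 [-0.033, -0.0898, -0.0039, 0.0051, 0.1507, -0.0208]
  call 2 [-0.0302, -0.0905, -0.0083, 0.0051, 0.1507, -0.0208]
  call 3 [-0.0268, -0.0911, -0.0121, 0.0051, 0.1507, -0.0208]
[0.46957201 0.36248373 0.10451827] [0.51322312 0.36070368 0.01456599]
```

Run:
```python
from nav import *
import h
C=h.cloud(h.V["top"],(125,165,175,210));k=(C[:,2]>.05)&(C[:,2]<.2);print(C[k].min(0),C[k].max(0),np.median(C[k],0),k.sum())
k=(C[:,2]>.155)&(C[:,2]<.18);print(C[k].min(0),C[k].max(0))
```

```text
[0.52406918 0.50460113 0.05024992] [0.60796555 0.58009665 0.17328123] [0.57604235 0.51913194 0.14477826] 771
[0.55917719 0.50654665 0.15514755] [0.60796555 0.5519457  0.17328123]
```

>>> {"api": "carry_out", "payload": {"commands": [[-0.006,-0.018,-0.001,0.001,0.03,-0.004],[-0.013,-0.036,-0.002,0.002,0.06,-0.008],[-0.02,-0.054,-0.003,0.003,0.09,-0.012],[-0.026,-0.072,-0.003,0.004,0.12,-0.016],[-0.033,-0.09,-0.004,0.005,0.151,-0.021]], "jaw": 0.6}}

```text
time: 21.0
tool_pos: [0.5162, 0.1778, 0.0945]
ee_rot: [-3.139, -0.151, -0.084]
wrist_force: [-0.5, 0.2, -0.7]
width: 0.0562
finger_force: 0.0
```

>>> {"api": "carry_out", "payload": {"commands": [[-0.006,-0.018,-0.002,0.001,0.03,-0.004],[-0.012,-0.036,-0.003,0.002,0.06,-0.008],[-0.018,-0.054,-0.005,0.003,0.09,-0.012],[-0.024,-0.072,-0.007,0.004,0.12,-0.016],[-0.03,-0.0905,-0.008,0.005,0.151,-0.021]]}}

```text
time: 21.5
tool_pos: [0.493, 0.2706, 0.0984]
ee_rot: [-3.139, -0.303, -0.062]
wrist_force: [-0.6, 0.1, 0.1]
width: 0.0564
finger_force: 0.0
```

>>> {"api": "carry_out", "payload": {"commands": [[-0.006,-0.019,-0.002,0.001,0.03,-0.004],[-0.011,-0.038,-0.005,0.002,0.06,-0.008],[-0.016,-0.057,-0.007,0.003,0.09,-0.012],[-0.022,-0.075,-0.01,0.004,0.12,-0.016],[-0.027,-0.091,-0.012,0.005,0.151,-0.021]]}}

```text
time: 22.0
tool_pos: [0.4693, 0.3633, 0.102]
ee_rot: [3.141, -0.454, -0.039]
wrist_force: [-0.4, -0.2, -0.9]
width: 0.0566
finger_force: 0.0
```

Run:
```python
from nav import *
import h,cv2
from bench import snapshot
p,q=here();o=BS-N*.0335;plan(p,q,o+N*.02,RS,1);plan(p,q,o,RS,1)
t=snapshot("top");s=snapshot("scene")
for n,z,b in(("scene",s,(270,175,350,250)),("top",t,(295,175,345,260))):
    hsv=cv2.cvtColor(z["img"],cv2.COLOR_RGB2HSV)
    m=((hsv[...,2]>150)&(hsv[...,1]<50)).astype(np.uint8)*255;c=h.contour(n,m,b)
    L=(down(TY).inv().apply(np.array([h.onplane(n,u,c=.014) for u in c])-BRBAY))*[1,-1,-1]
    hd=L[L[:,0]>.035];st=L[(L[:,0]<.02)]
    print(n,len(c),"x",L[:,0].min(),L[:,0].max(),"head y",hd[:,1].min(),hd[:,1].max(),"stem y",st[:,1].min(),st[:,1].max())
cv2.imwrite("pics/p2.png",np.hstack([cv2.resize(s["img"][115:265,260:410,::-1],(400,400),interpolation=2),cv2.resize(t["img"][155:305,200:350,::-1],(400,400),interpolation=2)]))
```

```text
t 22.0 p [0.4693 0.3633 0.102 ] rpy [ 3.1406 -0.4543 -0.0392] w 0.0566 F [-0.4 -0.2 -0.9] ff 0.0 q [ 0.77 -0.03  1.71 -0.35  1.16  2.47]
  call 1 [0.0012, 0.0008, 0.0779, 0.0003, -0.0022, 0.0014]
  call 1 [0.0011, 0.0008, 0.0979, 0.0003, -0.0022, 0.0014]
scene 81 x -0.06818420067635804 0.0517166553921886 head y -0.02158892421778946 0.020947427064268456 stem y -0.009416099871049835 0.010970986352962212
top 118 x -0.06815880966188925 0.05054415898390742 head y -0.018826140773436018 0.02030935258720905 stem y -0.009074817789262161 0.009991688680047319
```

View pics/p2.png

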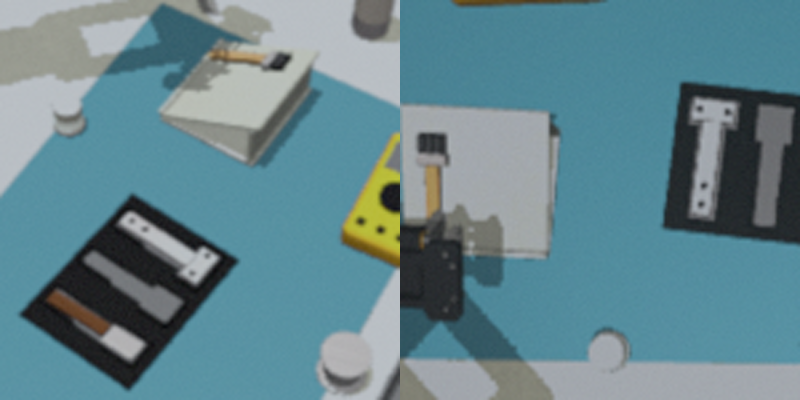

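The bracket lies properly in its compartment in both views: its x and y errors are below 1 mm. Now down onto the brush.

>>> {"api": "carry_out", "payload": {"commands": [[0.001,0.001,0.018,0,-0.002,0],[0.001,0.001,0.036,0,-0.002,0],[0.001,0.001,0.053,0,-0.002,0],[0.001,0.001,0.067,0,-0.002,0],[0.001,0.001,0.078,0,-0.002,0]]}}

```text
time: 22.6
tool_pos: [0.5054, 0.3594, 0.0317]
ee_rot: [3.14, -0.451, -0.041]
wrist_force: [-0.2, 0.3, -0.0]
width: 0.0566
finger_force: 0.0
```

>>> {"api": "carry_out", "payload": {"commands": [[0,0,0.006,0,0,0],[0,0,0.012,0,0,0],[0,0,0.016,0,0,0],[0,0,0.016,0,0,0],[0,0,0.016,0,0,0]]}}

```text
time: 23.1
tool_pos: [0.5122, 0.3606, 0.0192]
ee_rot: [-3.141, -0.452, -0.04]
wrist_force: [-0.6, 0.4, 0.9]
width: 0.0564
finger_force: 0.0
```

Run:
```python
from nav import *
p,q=here();plan(p,q,BS-N*.0335,RS,1)
```

```text
t 23.1 p [0.5122 0.3606 0.0192] rpy [-3.1408 -0.4525 -0.04  ] w 0.0564 F [-0.6  0.4  0.9] ff 0.0 q [ 0.7   0.11  1.74 -0.36  0.98  2.47]
  call 1 [-0.0011, -0.0001, 0.0047, -0.0011, -0.0003, 0.0006]
```

>>> {"api": "carry_out", "payload": {"commands": [[-0.001,0,0.0015,0,0,0],[-0.001,0,0.003,0,0,0],[-0.001,0,0.0042,0,0,0],[-0.001,0,0.0042,0,0,0],[-0.001,0,0.0042,0,0,0]]}}

```text
time: 23.6
tool_pos: [0.513, 0.3603, 0.0146]
ee_rot: [-3.141, -0.452, -0.04]
wrist_force: [-1.2, -0.9, 0.1]
width: 0.0565
finger_force: 0.0
```

>>> {"api": "carry_out", "payload": {"commands": [[0,0,0,0,0,0],[0,0,0,0,0,0],[0,0,0,0,0,0],[0,0,0,0,0,0],[0,0,0,0,0,0]], "jaw": 0}}

```text
time: 24.1
tool_pos: [0.513, 0.3603, 0.0145]
ee_rot: [-3.141, -0.452, -0.04]
wrist_force: [0.5, 0.6, -0.1]
width: 0.0196
finger_force: 0.1
```

>>> {"api": "carry_out", "payload": {"commands": [[0,0,0,0,0,0],[0,0,0,0,0,0],[0,0,0,0,0,0],[0,0,0,0,0,0],[0,0,0,0,0,0]]}}

```text
time: 24.6
tool_pos: [0.513, 0.3604, 0.0146]
ee_rot: [-3.141, -0.452, -0.04]
wrist_force: [0.1, -0.5, 0.3]
width: 0.0138
finger_force: 30.0
```

Run:
```python
from nav import *
p,q=here();off=q.inv().apply(BS-p);print("OFFB",off)
D=down(TY);OB=np.array([off[0],.0014,off[2]]);p1=p+[0,0,.1]
plan(p,q,p1,q,1)
a=tcp([.52,.24,.21],D,OB);b=tcp(BSBAY+[0,0,.06],D,OB)
plan(p1,q,a,D,3);plan(a,D,b,D,2)
```

```text
t 24.6 p [0.513  0.3604 0.0146] rpy [-3.1413 -0.452  -0.0401] w 0.0138 F [ 0.1 -0.5  0.3] ff 30.0 q [ 0.7   0.11  1.75 -0.37  0.97  2.47]
OFFB [ 0.00017866 -0.00037267 -0.03338689]
  call 1 [0.0437, -0.0, -0.09, 0.0, 0.0, 0.0]
  call 1 [0.0126, 0.0395, -0.0169, -0.005, -0.1506, 0.0213]
  call 2 [0.0107, 0.0394, -0.0185, -0.005, -0.1506, 0.0213]
  call 3 [0.0087, 0.0392, -0.0197, -0.005, -0.1506, 0.0213]
  call 1 [0.0181, 0.1101, 0.072, 0.0, 0.0, 0.0]
  call 2 [0.0181, 0.1101, 0.072, 0.0, 0.0, 0.0]
```

>>> {"api": "carry_out", "payload": {"commands": [[0.004,0,-0.009,0,0,0],[0.013,0,-0.027,0,0,0],[0.022,0,-0.045,0,0,0],[0.033,0,-0.068,0,0,0],[0.044,0,-0.09,0,0,0]]}}

```text
time: 25.1
tool_pos: [0.5131, 0.3602, 0.1163]
ee_rot: [-3.141, -0.452, -0.04]
wrist_force: [0.4, -0.1, -0.7]
width: 0.0137
finger_force: 30.0
```

>>> {"api": "carry_out", "payload": {"commands": [[0.0025,0.008,-0.0034,-0.001,-0.03,0.004],[0.005,0.016,-0.007,-0.002,-0.06,0.008],[0.0075,0.024,-0.01,-0.003,-0.09,0.012],[0.01,0.032,-0.0135,-0.004,-0.12,0.017],[0.0126,0.0395,-0.017,-0.005,-0.151,0.021]]}}

```text
time: 25.6
tool_pos: [0.5155, 0.3204, 0.1366]
ee_rot: [-3.138, -0.3, -0.062]
wrist_force: [-0.5, -0.1, 0.1]
width: 0.0137
finger_force: 30.0
```

>>> {"api": "carry_out", "payload": {"commands": [[0.002,0.008,-0.0037,-0.001,-0.03,0.004],[0.004,0.016,-0.007,-0.002,-0.06,0.008],[0.0065,0.024,-0.011,-0.003,-0.09,0.012],[0.0085,0.032,-0.015,-0.004,-0.12,0.017],[0.0107,0.0394,-0.0185,-0.005,-0.151,0.021]]}}

```text
time: 26.1
tool_pos: [0.5179, 0.2807, 0.1574]
ee_rot: [-3.138, -0.149, -0.083]
wrist_force: [-0.1, -0.3, -0.3]
width: 0.0139
finger_force: 30.0
```

>>> {"api": "carry_out", "payload": {"commands": [[0.002,0.008,-0.004,-0.001,-0.03,0.004],[0.0035,0.016,-0.008,-0.002,-0.06,0.008],[0.005,0.024,-0.012,-0.003,-0.09,0.012],[0.007,0.032,-0.016,-0.004,-0.12,0.017],[0.0087,0.0392,-0.0197,-0.005,-0.151,0.021]]}}

```text
time: 26.6
tool_pos: [0.5203, 0.241, 0.178]
ee_rot: [3.142, 0.002, -0.104]
wrist_force: [-0.2, -0.3, -0.3]
width: 0.0135
finger_force: 30.0
```

>>> {"api": "carry_out", "payload": {"commands": [[0.003,0.02,0.012,0,0,0],[0.007,0.042,0.027,0,0,0],[0.01,0.064,0.042,0,0,0],[0.014,0.087,0.057,0,0,0],[0.018,0.11,0.072,0,0,0]]}}

```text
time: 27.1
tool_pos: [0.5267, 0.1292, 0.1051]
ee_rot: [3.141, 0.0, -0.104]
wrist_force: [-0.6, 0.0, 0.9]
width: 0.0136
finger_force: 30.0
```

>>> {"api": "carry_out", "payload": {"commands": [[0.004,0.022,0.014,0,0,0],[0.008,0.048,0.03,0,0,0],[0.012,0.075,0.049,0,0,0],[0.015,0.096,0.063,0,0,0],[0.018,0.11,0.072,0,0,0]]}}

```text
time: 27.6
tool_pos: [0.5324, 0.0174, 0.0322]
ee_rot: [3.141, 0.002, -0.105]
wrist_force: [-0.2, 0.0, -0.5]
width: 0.0136
finger_force: 30.0
```

>>> {"api": "carry_out", "payload": {"commands": [[0,0,0,0,0,0],[0,0,0.005,0,0,0],[0,0,0.01,0,0,0],[0,0,0.01,0,0,0],[0,0,0.01,0,0,0]]}}

```text
time: 28.1
tool_pos: [0.5331, 0.0196, 0.0231]
ee_rot: [3.141, 0.001, -0.103]
wrist_force: [0.2, -0.3, -0.6]
width: 0.0133
finger_force: 30.0
```

```bash
cat > chk.py <<'E'
from nav import *
import h
from bench import snapshot
OB=np.array([.0002,.0014,-.0334])
D=down(TY);p,q=here();X=p+q.apply(OB);print("brush at",X,"want",BSBAY)
for n,b in(("scene",(270,180,345,255)),("top",(310,175,365,260))):
    z=snapshot(n);C=h.cloud(z,b);L=q.inv().apply(C-X);m=abs(L[:,2]+.009)<.006
    hd=L[m&(L[:,0]>.03)&(L[:,0]<.058)&(abs(L[:,1])<.025)];st=L[m&(L[:,0]<-.02)&(L[:,0]>-.08)&(abs(L[:,1])<.018)]
    for w in(hd,st):
        if len(w)>5:print(n,len(w),"x",np.percentile(w[:,0],[1,99]).round(4),"y",np.percentile(w[:,1],[2,50,98]).round(4),"h",-np.median(w[:,2]).round(4))
E
python3 chk.py
```

```text
t 28.1 p [0.5331 0.0196 0.0231] rpy [ 3.1414e+00  9.0000e-04 -1.0300e-01] w 0.0133 F [ 0.2 -0.3 -0.6] ff 30.0 q [-0.07  0.13  1.63 -0.    1.39  1.6 ]
brush at [0.53321705 0.01816788 0.05653838] want [0.533  0.0173 0.006 ]
scene 73 x [0.0301 0.0523] y [-0.0147  0.0012  0.0143] h 0.0089
top 100 x [-0.071  -0.0218] y [-0.0062  0.0002  0.0069] h 0.0089
```

>>> {"api": "carry_out", "payload": {"commands": [[0,0,0.012,0,0,0.002],[0,0.0005,0.024,0,0,0.002],[0,0.0005,0.036,0,0,0.002],[0,0.0005,0.044,0,0,0.002],[0,0.0005,0.048,0,0,0.002]]}}

```text
time: 28.7
tool_pos: [0.5317, 0.0183, -0.027]
ee_rot: [3.141, 0.004, -0.106]
wrist_force: [0.4, 0.2, -1.2]
width: 0.0137
finger_force: 30.0
```

>>> {"api": "carry_out", "payload": {"commands": [[0,0,0.0003,0,0,0],[0,0,0.0006,0,0,0],[0,0,0.001,0,0,0],[0,0,0.001,0,0,0],[0,0,0.001,0,0,0]]}}

```text
time: 29.2
tool_pos: [0.5332, 0.0183, -0.0257]
ee_rot: [3.141, 0.0, -0.106]
wrist_force: [-0.1, -0.4, -0.8]
width: 0.014
finger_force: 30.0
```

```bash
python3 chk.py
```

```text
t 29.2 p [ 0.5332  0.0183 -0.0257] rpy [ 3.1413e+00  4.0000e-04 -1.0620e-01] w 0.014 F [-0.1 -0.4 -0.8] ff 30.0 q [-0.07  0.18  1.68 -0.    1.29  1.61]
brush at [0.53329388 0.01686256 0.00773281] want [0.533  0.0173 0.006 ]
scene 96 x [0.0306 0.0577] y [-0.0213  0.0021  0.0221] h 0.0091
scene 19 x [-0.0662 -0.04  ] y [-0.0149 -0.0082 -0.0045] h 0.0086
top 143 x [-0.0786 -0.0211] y [-0.0124  0.0003  0.0143] h 0.0078
```

>>> {"api": "carry_out", "payload": {"commands": [[0,0,0.0005,0,0,0],[0,0,0.001,0,0,0],[0,0,0.0013,0,0,0],[0,0,0.0013,0,0,0],[0,0,0.0013,0,0,0]]}}

```text
time: 29.8
tool_pos: [0.5329, 0.0183, -0.0273]
ee_rot: [3.141, 0.001, -0.106]
wrist_force: [-0.4, -0.1, 0.8]
width: 0.0135
finger_force: 30.0
```

>>> {"api": "carry_out", "payload": {"commands": [[0,0,0.0005,0,0,0],[0,0,0.001,0,0,0],[0,0,0.001,0,0,0],[0,0,0.001,0,0,0],[0,0,0.001,0,0,0]]}}

```text
time: 30.3
tool_pos: [0.5329, 0.0183, -0.0274]
ee_rot: [3.141, 0.001, -0.106]
wrist_force: [-4.3, -0.9, 5.5]
width: 0.0134
finger_force: 30.0
```

>>> {"api": "carry_out", "payload": {"commands": [[0,0,0,0,0,0],[0,0,0,0,0,0],[0,0,0,0,0,0],[0,0,0,0,0,0],[0,0,0,0,0,0]], "jaw": 0.4}}

```text
time: 30.8
tool_pos: [0.5338, 0.0168, -0.0275]
ee_rot: [3.139, -0.001, -0.106]
wrist_force: [-1.6, -4.2, 4.9]
width: 0.0372
finger_force: 2.8
```

>>> {"api": "carry_out", "payload": {"commands": [[0,0,-0.005,0,0,0],[0,0,-0.02,0,0,0],[0,0,-0.055,0,0,0],[0,0,-0.09,0,0,0],[0,0,-0.13,0,0,0]]}}

```text
time: 31.3
tool_pos: [0.5317, 0.0188, 0.1012]
ee_rot: [-3.141, 0.005, -0.106]
wrist_force: [0.1, -0.2, -0.3]
width: 0.0379
finger_force: 0.0
```

>>> {"api": "carry_out", "payload": {"commands": [[-0.02,0.02,-0.02,0,0,0],[-0.05,0.06,-0.03,0,0,0],[-0.08,0.1,-0.04,0,0,0],[-0.11,0.14,-0.05,0,0,0],[-0.13,0.18,-0.05,0,0,0]]}}

```text
time: 31.8
tool_pos: [0.3838, -0.1474, 0.153]
ee_rot: [3.141, -0.001, -0.105]
wrist_force: [0.4, -0.8, 0.6]
width: 0.0376
finger_force: 0.0
```

>>> {"api": "carry_out", "payload": {"commands": [[0,0.03,0,0,0,0],[0,0.06,0,0,0,0],[0,0.1,0,0,0,0],[0,0.13,0,0,0,0],[0,0.15,0,0,0,0]]}}

```text
time: 32.3
tool_pos: [0.3682, -0.2975, 0.151]
ee_rot: [-3.141, 0.002, -0.108]
wrist_force: [0.7, 0.2, -0.8]
width: 0.0378
finger_force: 0.0
```

Run:
```python
from nav import *
import h,cv2
from bench import snapshot
here();t=snapshot("top");s=snapshot("scene")
for n,z,b in(("scene",s,(270,180,350,255)),("top",t,(295,175,385,260))):
    C=h.cloud(z,b);k=(C[:,2]>.0)&(C[:,2]<.03)
    for nm,c in(("bracket",BRBAY),("brush",BSBAY)):
        L=down(TY).inv().apply(C[k]-c)*[1,-1,-1]
        print(n,nm,[np.median(L[(L[:,0]>a)&(L[:,0]<e)&(abs(L[:,1])<.004),2]).round(4) for a,e in((-.06,-.03),(-.03,.0),(.0,.02),(.025,.05))])
    hsv=cv2.cvtColor(z["img"],cv2.COLOR_RGB2HSV);m=((hsv[...,0]>12)&(hsv[...,0]<28)&(hsv[...,1]>90)&(hsv[...,2]>110)).astype(np.uint8)*255
    c=h.contour(n,m,b);L=down(TY).inv().apply(np.array([h.onplane(n,u,c=.016) for u in c])-BSBAY)*[1,-1,-1]
    print(" handle x",L[:,0].min(),L[:,0].max(),"y",L[:,1].min(),L[:,1].max(),np.polyfit(L[:,0],L[:,1],1))
cv2.imwrite("pics/f.png",np.hstack([cv2.resize(s["img"][175:265,260:350,::-1],(400,400),interpolation=2),cv2.resize(t["img"][175:265,295:385,::-1],(400,400),interpolation=2)]))
```

```text
t 32.3 p [ 0.3682 -0.2975  0.151 ] rpy [-3.1408e+00  2.0000e-03 -1.0790e-01] w 0.0378 F [ 0.7  0.2 -0.8] ff 0.0 q [-0.8  -0.08  1.58 -0.    1.64  0.88]
scene bracket [np.float64(0.0079), np.float64(0.008), np.float64(0.0073), np.float64(0.0092)]
scene brush [np.float64(0.0105), np.float64(0.0108), np.float64(0.0095), np.float64(0.0104)]
 handle x -0.06219059713502437 0.0051551308556994 y -0.07150980686608367 -0.06132669958024379 [ 0.01468213 -0.06691702]
top bracket [np.float64(0.0074), np.float64(0.0068), np.float64(0.0068), np.float64(0.0073)]
top brush [np.float64(0.0095), np.float64(0.0092), np.float64(0.0092), np.float64(0.0089)]
 handle x -0.06923357603661212 0.016974459330818856 y -0.005849139212943861 0.00633448630527049 [-0.02601077 -0.00025886]
```

View pics/f.png

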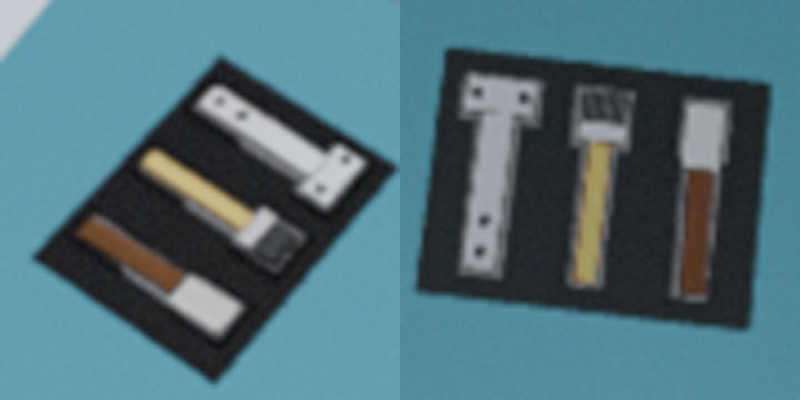

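Both views show the bracket, brush and spatula lying flat in their compartments, with both wide ends in the wide pockets. The arm is clear, so I'll hand in.

```bash
python3 -c "
from bench import *
print(close_job())"
```

```text
the job is handed in; nothing more can be done
None
```

I handed the job in at about 32 s: the bracket was held level at the viewing pose for about 2 s, then bracket and brush were laid flat in their own compartments. The last images show both lying in place; no verdict came back.

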